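# Tidy the play-café table in the toy shop

## Robot

A 6-joint arm with a two-finger parallel gripper is mounted at the origin on the work surface. World frame = base frame: x ahead of the robot, y to its left, z up, the work surface at z = 0. Lengths are in m, angles in rad, forces in N, time in s.
With the tool pointing down it reaches from about 0.3 to 0.875 m from the base axis. Payload 6.4 kg.
Tool frame: the origin (TCP) lies between the finger pads; the fingertips stand 22 mm ahead of it and the grasp point (between the pads) lies 3 mm ahead of it; z points along the fingers, y is the line along which they close (so a half turn about z gives the same grasp; the last joint's range is limited). The gripper opens to 85 mm and grips with 20 to 120 N. Pads are 22 mm wide; open, the fingers measure 114 mm over their backs; the gripper's body (76 mm by 85 mm) begins 54 mm behind the grasp point. The pads swing forward as they close: fully open they stand 13 mm farther back than shut.
Start: joints at [0.963, 0.181, 1.607, -0, 1.354, -0.206], TCP at [0.225, 0.529, 0.222] pointing down, gripper open.
Joint ranges: [-2.99, 2.99], [-0.89, 2.07], [0.3, 2.58], [-1.14, 4.28], [0, 2.63], [-3.12, 3.12]. Speed limits (rad/s): [2.57, 2.57, 3.01, 3.14, 3.14, 3.14].

## Interface

Orientations are given as a unit quaternion [w, x, y, z].
In Python, from bench import ctrl, imaging, workorder gives the robot as it stands.
- The arm moves only by the shell command python3 -m pendant 'ROWS' [OPENING]. ROWS is JSON, a list of rows, each a list of 4 numbers: the shift along the tool's x, y, z in cm, then the turn about the tool's z in degrees. In form: [[dx, dy, dz, roll], ...]. A call has 1 to 12 rows; each row is the pose to reach, as a shift and turn from the pose commanded when the call began, along the tool's axes at that moment; what a row does not reach only later rows make up. A row lasts 1/12 s, in which the tool goes at most 41.7 mm and 7.16 degrees, less where a joint would pass 70% of its speed; a pose out of reach is approached as far as the arm can. A call with a gripper value outside its range is refused whole. OPENING is the opening, from 0 (shut) to 1 (fully open), set as the call begins (- or left out, the last holds). The fingers move at their own pace and stop on an object; the grip force is fixed at half the most. Time passes only in rows, so rows that repeat a pose let the fingers close. It gives the time, the measured TCP pose, the force, the opening and the grip force at its end, in the units of the state.
- ctrl.get_obs(): the state, without advancing time (a new reading comes with each control period).
- imaging.camera(name): name is "scene" or "top" or "wrist"; returns the picture (384x512x3 uint8, red, green, blue); there is no depth.
- imaging.camera_info(name): a dict with "K" (3x3 intrinsics, pixels), "T" (4x4, takes a point from camera to world coordinates); the wrist camera has in their place "tool_from_camera" (4x4, takes a point from camera to tool coordinates, whose origin is the TCP and whose axes are the flange's). Camera axes: x right, y up, looking along -z (the intrinsics and any distortion apply to the point x, -y, -z); pixel columns grow to the right and rows downward; lengths in m; the calibration is good to about 2 mm. The wrist camera is an equidistant fisheye: a pixel r from the principal point sees the ray r / f radians off the axis. A picture is of the moment at which its call begins: read the wrist's pose just before it. camera_info takes no time and is no camera call.
- workorder.hand_in(): hands the job in; it is judged then, once.
The state is a dict: "time_s": time; "q": joint angles; "dq": joint speeds; "joint_efforts": joint torques, N m; "eef_pos": TCP position; "eef_rot": TCP orientation; "wrist_force": force on the tool from outside, world axes, zero at the start; "torque": the same for the moment, N m; "opening": opening from 0.0 (shut) to 1.0 (fully open); "grasp_force": force on a finger pad.
Only numpy, scipy, OpenCV 4.12 (cv2) and the standard library are available. Lean on these libraries where they do the work, as an engineer would, in place of code of your own. Each camera call takes 0.05 s, during which the arm holds its last target. There are 200 camera calls.

## Task

Tidy the toy shop's play-café table: nest every loose round beaker upright in the round stack and every loose square one upright in the square stack on the wooden board, and put the straight-sided pots, which nest in neither, in the plywood crate. The mug does not stack either: turn the mug tree until its empty hook faces the front (over the white price-ticket holder), then hang the mug on that hook by its handle. Leave the rest of the toys where they are.

Things in the scene. Friction and masses are not known exactly. Their poses are not given: they have to be found in the camera images.
- round_base: round beaker like the loose round ones (yellow), the first of the round stack; loose, standing 8 mm above the table in the round recess (10 mm deep) of the stacking board. Origin: centre of underside
- square_base: square beaker like the loose square ones (blue), the first of the square stack; loose, standing 8 mm above the table in the square recess of the stacking board. Origin: centre of underside, x and y square to its sides
- board: fixed wooden stacking board, 110 mm (x) by 220 mm (y), 18 mm thick; round recess centre at y = +55 mm, square recess centre at y = -55 mm. Origin: centre of underside
- round1: red round tapered toy beaker, standing rim up: 70 mm tall, foot 38 mm across, widening to a straight collar 64 mm across over its top 18 mm; wall 2 mm; solid foot, inner floor 20 mm above the underside, so each beaker nested in another of its kind sits 20 mm higher with its collar showing. Origin: centre of underside, z up. 60 g. May be absent
- round2: blue round tapered toy beaker, standing rim up: 70 mm tall, foot 38 mm across, widening to a straight collar 64 mm across over its top 18 mm; wall 2 mm; solid foot, inner floor 20 mm above the underside, so each beaker nested in another of its kind sits 20 mm higher with its collar showing. Origin: centre of underside, z up. 60 g. May be absent
- round3: green round tapered toy beaker, standing rim up: 70 mm tall, foot 38 mm across, widening to a straight collar 64 mm across over its top 18 mm; wall 2 mm; solid foot, inner floor 20 mm above the underside, so each beaker nested in another of its kind sits 20 mm higher with its collar showing. Origin: centre of underside, z up. 60 g. May be absent
- square1: yellow square tapered toy beaker, standing rim up: 70 mm tall, foot 36 mm square, widening to a straight square collar 58 mm wide over its top 18 mm; wall 2 mm; inner floor 20 mm above the underside, so each beaker nested in another of its kind sits 20 mm higher; needs its sides in line with the lower one's (any quarter turn). Origin: centre of underside, x and y square to its sides, z up. 60 g. May be absent
- square2: red square tapered toy beaker, standing rim up: 70 mm tall, foot 36 mm square, widening to a straight square collar 58 mm wide over its top 18 mm; wall 2 mm; inner floor 20 mm above the underside, so each beaker nested in another of its kind sits 20 mm higher; needs its sides in line with the lower one's (any quarter turn). Origin: centre of underside, x and y square to its sides, z up. 60 g. May be absent
- square3: green square tapered toy beaker, standing rim up: 70 mm tall, foot 36 mm square, widening to a straight square collar 58 mm wide over its top 18 mm; wall 2 mm; inner floor 20 mm above the underside, so each beaker nested in another of its kind sits 20 mm higher; needs its sides in line with the lower one's (any quarter turn). Origin: centre of underside, x and y square to its sides, z up. 60 g. May be absent
- pot1: blue straight-sided round toy pot, open top: 60 mm tall, 62 mm across from bottom to top (no taper, no collar), wall 3 mm; nests in nothing. Origin: centre of underside, z up. 60 g. May be absent
- pot2: yellow straight-sided round toy pot, open top: 60 mm tall, 62 mm across from bottom to top (no taper, no collar), wall 3 mm; nests in nothing. Origin: centre of underside, z up. 60 g. May be absent
- crate: fixed low open plywood crate for odd pieces, outside 120 mm (x) by 170 mm (y) by 55 mm high, walls and floor 5 mm; takes two pots side by side along y. Origin: centre of underside
- mug: red toy mug, upright: straight-sided, 60 mm across, 70 mm tall, wall 3 mm, with a D-shaped handle standing out on its +y side to 60 mm from the mug's axis (8 mm thick rod; finger hole 22 mm wide by 28 to 34 mm high). Origin: centre of underside, z up. 80 g
- mug_eye (a point): middle of the hole in the mug's handle, 41 mm from the mug's axis along its +y and 37 mm above its underside; the hole runs along the mug's x
- stand: fixed round foot (164 mm across, 14 mm high, top of bearing at 22 mm) of the turning mug tree; its front, marked by a white price-ticket holder on the edge, is its -x side, towards the robot. Origin: centre of underside, on the turning axis
- tree (a joint): angle of the mug tree about the vertical axis, anticlockwise from above positive, rad; 0 (or 2 pi) = the empty hook points to the front of the stand (over the ticket holder); can be turned either way, more than a full turn if need be, with light friction (0.06 N m), and stays where it is left. Post 20 mm thick, four hooks 90 degrees apart, three with display mugs fixed on them (hanging between 85 and 160 mm above the table, out to 100 mm from the axis)
- finial (a point): middle of the flat red grip on top of the tree's post, on the turning axis 220 mm above the table: 14 mm thick along its x, 36 mm wide along its y, 34 mm high (203 to 237 mm above the table); turns with the tree: its -x points the way of the empty hook
- hook (a point): the empty wooden hook of the tree: a straight round peg 8 mm thick and 105 mm long, rising outwards at 30 degrees. Origin: its root on the post (10 mm from the turning axis, 130 mm above the table); x along the peg to its tip, y level
- hook_tip (a point): free end of the empty hook, on its axis: 101 mm from the turning axis, 182 mm above the table
- teapot: bystander: cream toy teapot, about 110 mm tall; origin at the centre of its underside
- carton: bystander: toy milk carton, 60 mm square, 145 mm tall; origin at the centre of its underside
- cupcake: bystander: toy cupcake, 60 mm across, 70 mm tall; origin at the centre of its underside
- pear: bystander: wooden pear, 58 mm across, 70 mm tall; origin at the centre of its underside
- doughnut: bystander: toy doughnut, 48 mm across, 18 mm thick; origin at the centre of its underside
There are look-alikes about, which are no part of the job. Several things look just like the board: the one meant starts farthest to the robot's right.

How it is judged:
By the outcome, as a careful person would: the job done as asked, in the order asked, and still so for the second after the job is handed in, with the robot touching nothing.
Of round1, round2, round3, square1, square2, square3, pot1, pot2 only 5 to 7 are there at a start; the rules pass over those that are not, and their reading is None.
At some moment in a run one of round1, round2, round3, square1, square2, square3, pot1, pot2, mug may be knocked a few centimetres aside while the robot is not near it.
It also fails if it takes over 210 s, if anything falls off the work surface, if the arm or the gripper's body presses on something with over 40 N, if the wrist force passes 120 N, or if a joint passes its speed limit or range.

## Working session

There is one attempt and no reset: what is moved stays moved. The work goes in short steps, Python scripts to look and compute and a shell command to move; the robot and the scene stay as the last step left them, time stands still between calls to the robot, and variables do not carry over. Pictures are saved under pics/ and viewed, at most 14 in all, crops included, and the job is handed in when it is done.

```bash
ls; mkdir -p pics
cat > h.py <<'E'
import numpy as np, cv2, sys
from bench import ctrl, imaging, workorder
from scipy.spatial.transform import Rotation as R
def shot(n,f=None):
    im=imaging.camera(n)
    if f: cv2.imwrite('pics/'+f,cv2.cvtColor(im,cv2.COLOR_RGB2BGR))
    return im
def ray(n,u,v):
    i=imaging.camera_info(n);K=np.array(i['K']);T=np.array(i['T'])
    d=np.array([(u-K[0,2])/K[0,0],-(v-K[1,2])/K[1,1],-1]);return T[:3,3],T[:3,:3]@d
def at(n,u,v,z):
    o,d=ray(n,u,v);return o+d*(z-o[2])/d[2]
def proj(n,p):
    i=imaging.camera_info(n);K=np.array(i['K']);T=np.array(i['T'])
    c=T[:3,:3].T@(np.array(p)-T[:3,3]);return np.array([K[0,2]+K[0,0]*c[0]/-c[2],K[1,2]-K[1,1]*c[1]/-c[2]])
def pose():
    o=ctrl.get_obs();q=np.array(o['eef_rot']);return np.array(o['eef_pos']),R.from_quat(np.roll(q,-1)).as_matrix(),o
E
python3 - <<'E'
from h import *
for n in ('top','scene'):
    im=shot(n,n+'0.png'); print(imaging.camera_info(n))
    cv2.imwrite('pics/'+n+'0b.png',cv2.resize(cv2.cvtColor(im,cv2.COLOR_RGB2BGR),(800,600),interpolation=cv2.INTER_CUBIC))
print(imaging.camera_info('wrist'));p,M,o=pose();print(o,M)
E
```

```text
pics
{'K': array([[473.16277719,   0.        , 250.18659114],
       [  0.        , 473.16277719, 194.78243133],
       [  0.        ,   0.        ,   1.        ]]), 'T': array([[ 1.71200449e-02,  9.85476143e-01, -1.68948736e-01,
         2.39432105e-01],
       [-9.99847894e-01,  1.74366652e-02,  3.90513580e-04,
        -6.12163996e-03],
       [ 3.33074437e-03,  1.68916353e-01,  9.85624762e-01,
         1.61141635e+00],
       [ 0.00000000e+00,  0.00000000e+00,  0.00000000e+00,
         1.00000000e+00]])}
{'K': array([[377.17326067,   0.        , 256.42466947],
       [  0.        , 377.17326067, 189.94661659],
       [  0.        ,   0.        ,   1.        ]]), 'T': array([[ 0.11898159, -0.79598777,  0.59350388,  1.25845035],
       [ 0.99285403,  0.08985503, -0.07852996, -0.10872281],
       [ 0.00917958,  0.59860634,  0.80099075,  1.19632153],
       [ 0.        ,  0.        ,  0.        ,  1.        ]])}
{'K': array([[297.31863964,   0.        , 254.98840397],
       [  0.        , 297.31863964, 190.57145335],
       [  0.        ,   0.        ,   1.        ]]), 'tool_from_cam
[... 488 characters left out ...]
dq': array([-0.00056271, -0.00140412, -0.00394102, -0.00111918,  0.00200369,
       -0.00040391]), 'joint_efforts': array([ 5.96501686e-04, -4.45872509e+01, -3.52244568e+01, -2.64340233e-04,
        4.16703610e-03, -1.09945418e-05]), 'eef_pos': array([0.22455154, 0.52877541, 0.2210851 ]), 'eef_rot': array([-2.98549081e-04,  1.99543566e-01,  9.79888628e-01, -7.43546588e-04]), 'wrist_force': array([-0.07579423, -0.14656548,  0.18486344]), 'torque': array([0.04259384, 0.00729191, 0.02763647]), 'grasp_force': 0.0, 'opening': 0.9984171985177425} [[-9.20364552e-01  3.91060498e-01 -8.81829573e-04]
 [ 3.91061386e-01  9.20363625e-01 -1.33803860e-03]
 [ 2.88349823e-04 -1.57633279e-03 -9.99998716e-01]]
```

View pics/top0b.png

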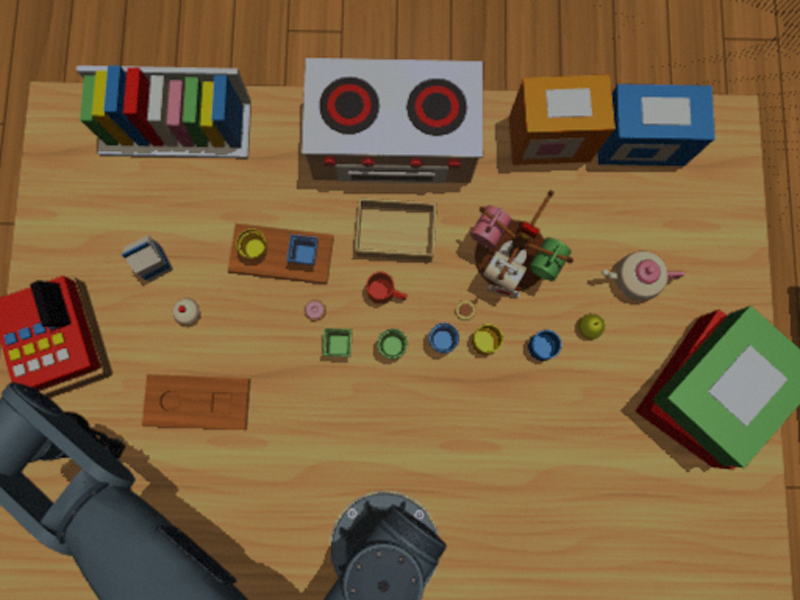

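View pics/scene0b.png

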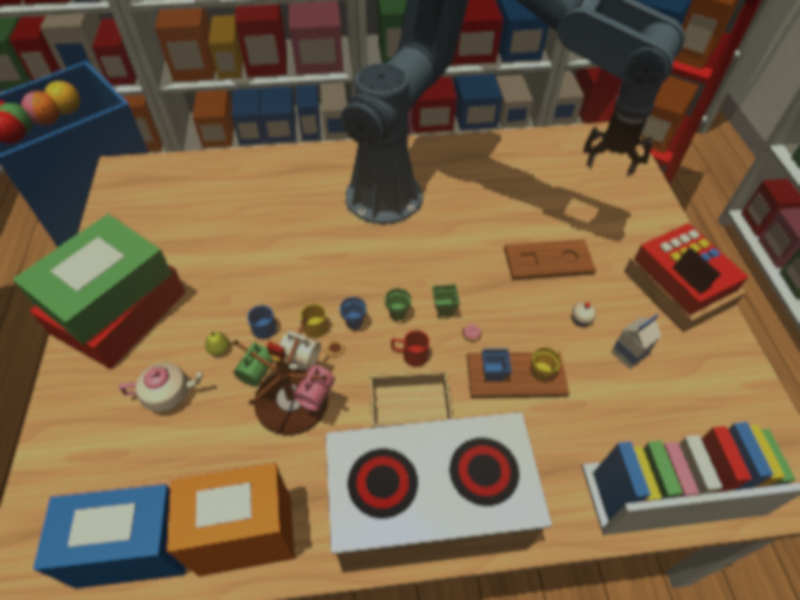

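Run:
```python
import cv2,numpy as np
t=cv2.imread('pics/top0.png');s=cv2.imread('pics/scene0.png')
a=cv2.resize(t[110:240,195:395],(800,520),interpolation=cv2.INTER_CUBIC)
b=cv2.resize(s[175:280,125:325],(800,420),interpolation=cv2.INTER_CUBIC)
cv2.imwrite('pics/ca.png',a);cv2.imwrite('pics/cb.png',b)
```

```text
(no output)
```

View pics/ca.png

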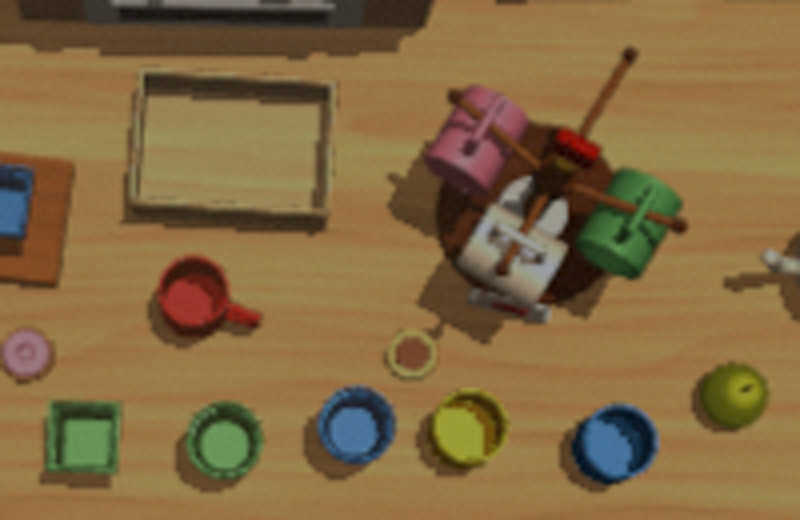

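View pics/cb.png

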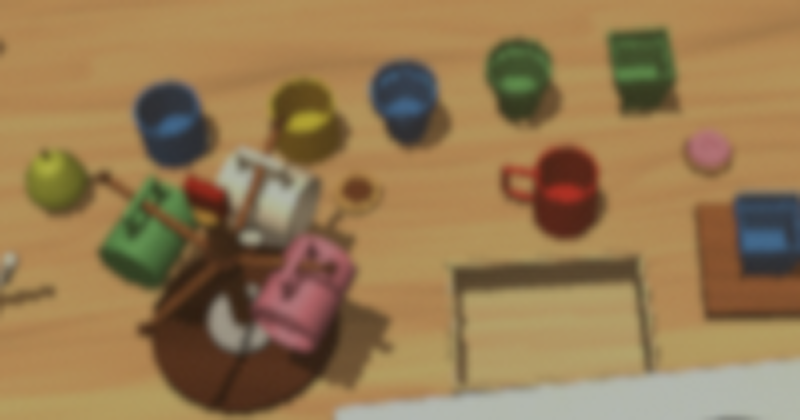

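Run:
```python
from h import *
def c(x,y): return 195+x/4-.375,110+y/4-.375
def P(n,x,y,z): print(n,at('top',*c(x,y),z).round(4))
P('sq',84,437,.07);P('rg',225,441,.07);P('rb',357,425,.07);P('py',469,428,.06);P('pb',615,444,.06)
P('mug',194,291,.07);P('handle end',259,319,.037)
for n,x,y in(('empty',629,54),('white',504,268),('pink',456,98),('green',681,226)):P(n,x,y,.182)
P('fin',577,147,.237)
for x,y in((143,72),(337,84),(325,226),(128,214)):P('crate',x,y,.055)
f=800/512
for n,x,y,z in(('rbase',251,243,.078),('sbase',303,249,.078),('bTL',232,224,.018),('bTR',334,229,.018),('bBR',330,283,.018),('bBL',229,273,.018),('ovenL',302,180,0),('ovenR',483,180,0)):print(n,at('top',x/f,y/f,z).round(4))
im=cv2.imread('pics/top0.png')
a=np.full((384*2,1),0)
s=cv2.imread('pics/scene0.png')
# scene cross-check rims (cb crop: 125+x/4,175+y/4)
for n,x,y,z in(('sq',641,38,.07),('rg',519,52,.07),('rb',404,77,.07),('py',302,95,.06),('pb',168,100,.06),('mug',566,165,.07)):print('sc',n,at('scene',125+x/4,175+y/4,z).round(4))
q=np.array([0.963,0.181,1.607,0,1.354,-.206])
```

```text
sq [0.4216 0.1051 0.07  ]
rg [ 0.4203 -0.0104  0.07  ]
rb [ 0.4354 -0.1184  0.07  ]
py [ 0.4358 -0.2117  0.06  ]
pb [ 0.4246 -0.332   0.06  ]
mug [0.545  0.0174 0.07  ]
handle end [ 0.5284 -0.0375  0.037 ]
empty [ 0.719  -0.3229  0.182 ]
white [ 0.5452 -0.2231  0.182 ]
pink [ 0.6806 -0.1866  0.182 ]
green [ 0.5809 -0.3606  0.182 ]
fin [ 0.6271 -0.2703  0.237 ]
crate [0.738 0.065 0.055]
crate [ 0.7304 -0.101   0.055 ]
crate [ 0.6058 -0.0917  0.055 ]
crate [0.6132 0.0746 0.055 ]
rbase [0.6298 0.294  0.078 ]
sbase [0.6186 0.1826 0.078 ]
bTL [0.6878 0.3501 0.018 ]
bTR [0.6804 0.1228 0.018 ]
bBR [0.5578 0.1279 0.018 ]
bBL [0.5763 0.3508 0.018 ]
ovenL [0.7992 0.2005 0.    ]
ovenR [ 0.8067 -0.2116  0.    ]
sc sq [0.4106 0.1128 0.07  ]
sc rg [ 0.4142 -0.0034  0.07  ]
sc rb [ 0.431  -0.1123  0.07  ]
sc py [ 0.4336 -0.2072  0.06  ]
sc pb [ 0.4254 -0.3297  0.06  ]
sc mug [0.5435 0.0233 0.07  ]
```

```bash
cat >> h.py <<'E'
def go(x,y,z,yaw):
    p,M,o=pose();d=M.T@(np.array([x,y,z])-p)*100
    cy=np.degrees(np.arctan2(M[1,0],M[0,0]));r=-((yaw-cy+180)%360-180)
    print('row',d.round(2),'roll',round(r,1),'n>=',int(max(np.ceil(np.linalg.norm(d)/4.1),np.ceil(abs(r)/7.1))),'t',round(o['time_s'],1),'q6',o['q'][5].round(2))
def wat(u,v,z,pm=None):
    p,M=pm or pose()[:2];i=imaging.camera_info('wrist');K=np.array(i['K']);T=np.array(i['tool_from_camera'])
    a=np.array([u-K[0,2],v-K[1,2]]);r=np.hypot(*a);th=r/K[0,0]
    c=np.array([*(np.sin(th)*a/r),np.cos(th)])*[1,-1,-1]
    d=M@T[:3,:3]@c;s=M@T[:3,3]+p;return s+d*(z-s[2])/d[2]
E
python3 - <<'E'
from h import *
go(.42,.0,.28,90)
E
```

```text
row [-38.67 -41.03  -5.84] roll 67.0 n>= 14 t 0.1 q6 -0.21
```

```bash
python3 -m pendant '[[-38.7,-41,-5.8,67],[-38.7,-41,-5.8,67],[-38.7,-41,-5.8,67],[-38.7,-41,-5.8,67],[-38.7,-41,-5.8,67],[-38.7,-41,-5.8,67],[-38.7,-41,-5.8,67],[-38.7,-41,-5.8,67],[-38.7,-41,-5.8,67],[-38.7,-41,-5.8,67],[-38.7,-41,-5.8,67],[-38.7,-41,-5.8,67]]'
python3 - <<'E'
from h import *
go(.42,.0,.28,90)
E
```

```text
time_s: 1.1
eef_pos: [0.3976, 0.0609, 0.2732]
eef_rot: [0.0, 0.707, 0.707, 0.0]
wrist_force: [1.6, 1.6, -1.0]
opening: 1.001
grasp_force: 0.0
row [-6.08  2.24 -0.67] roll -0.0 n>= 2 t 1.1 q6 -0.14
```

```bash
python3 -m pendant '[[-6,2.2,-0.7,0],[-6,2.2,-0.7,0],[-6,2.2,-0.7,0],[-6,2.2,-0.7,0],[-6,2.2,-0.7,0]]'
python3 - <<'E'
from h import *
p,M,_=pose();im=shot('wrist','w0.png');print(p,M.round(3).tolist())
np.savez('pics/w0.npz',p=p,M=M)
b=cv2.cvtColor(im,cv2.COLOR_RGB2BGR);cv2.imwrite('pics/w0b.png',cv2.resize(b,(800,600),interpolation=cv2.INTER_CUBIC))
E
```

```text
time_s: 1.52
eef_pos: [0.4191, 0.0033, 0.2795]
eef_rot: [-0.001, 0.707, 0.707, -0.0]
wrist_force: [0.7, -0.9, -1.2]
opening: 1.001
grasp_force: 0.0
[0.41907623 0.00334225 0.27953432] [[0.001, 1.0, -0.001], [1.0, -0.001, 0.001], [0.001, -0.001, -1.0]]
```

View pics/w0b.png

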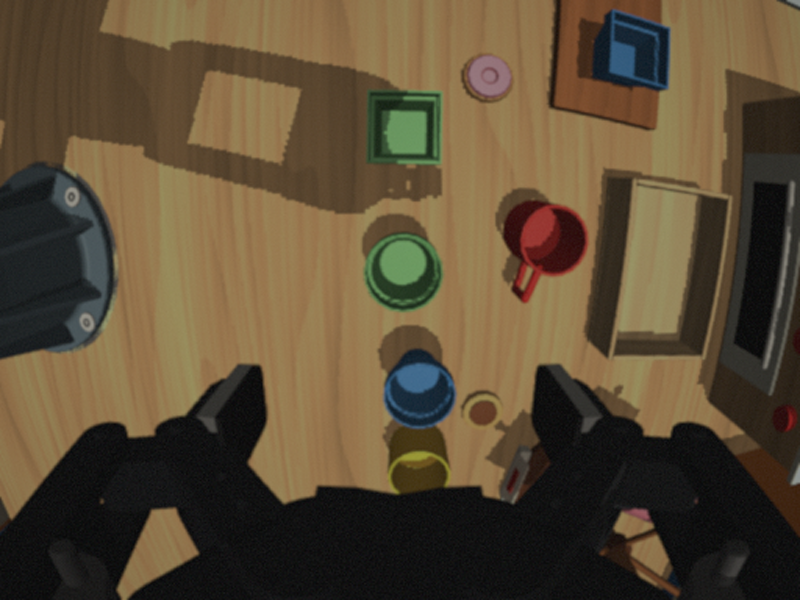

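Run:
```python
from h import *
d=np.load('pics/w0.npz');pm=(d['p'],d['M']);f=800/512
for n,x,y,z in(('sq',405,128,.07),('rg',403,271,.07),('rb',420,392,.07),('py',419,476,.06),('mug',552,240,.07),('hend',525,298,.037),
 ('sq1',368,93,.07),('sq2',441,93,.07),('sq3',441,163,.07),('sq4',370,163,.07),
 ('b1',611,12,.078),('b2',669,28,.078),('b3',665,90,.078),('b4',606,72,.078),('boardcorner',655,129,.018),('boardc2',553,104,.018),('cr1',636,180,.055),('cr2',731,196,.055),('cr3',704,356,.055),('cr4',612,356,.055)):
  print(n,wat(x/f,y/f,z,pm)[:2].round(4))
go(.417,.107,.18,90)
```

```text
sq [0.4236 0.1056]
rg [ 0.4221 -0.0066]
rb [ 0.437  -0.1126]
py [ 0.4383 -0.2109]
mug [0.543  0.0198]
hend [ 0.5322 -0.0376]
sq1 [0.3954 0.1336]
sq2 [0.4513 0.1337]
sq3 [0.4513 0.0785]
sq4 [0.3968 0.0784]
b1 [0.5926 0.2154]
b2 [0.65   0.2121]
b3 [0.6422 0.1537]
b4 [0.585  0.1607]
boardcorner [0.6675 0.1269]
boardc2 [0.5586 0.1392]
cr1 [0.6263 0.0739]
cr2 [0.7403 0.0691]
cr3 [ 0.7328 -0.0947]
cr4 [ 0.6191 -0.0893]
row [10.32 -0.19  9.97] roll 0.0 n>= 4 t 1.6 q6 -0.28
```

Run:
```python
from h import *
go(.4236,.106,.068,90)
```

```text
row [10.21  0.48 21.17] roll 0.0 n>= 6 t 1.6 q6 -0.28
```

```bash
python3 -m pendant '[[10.2,0.5,10,0],[10.2,0.5,10,0],[10.2,0.5,10,0],[10.2,0.5,12,0],[10.2,0.5,14,0],[10.2,0.5,17,0],[10.2,0.5,20,0],[10.2,0.5,21.1,0],[10.2,0.5,21.1,0],[10.2,0.5,21.1,0]]' && python3 -m pendant '[[0,0,0,0],[0,0,0,0],[0,0,0,0],[0,0,0,0],[0,0,0,0],[0,0,0,0]]' 0
python3 - <<'E'
from h import *
go(.6175,.12,.24,84)
E
```

```text
time_s: 2.4
eef_pos: [0.4237, 0.1059, 0.0688]
eef_rot: [-0.001, 0.706, 0.708, -0.001]
wrist_force: [0.8, 0.0, 0.1]
opening: 0.997
grasp_force: 0.0
time_s: 2.9
eef_pos: [0.4249, 0.1047, 0.0695]
eef_rot: [0.0, 0.707, 0.707, 0.0]
wrist_force: [-0.6, -0.4, 0.3]
opening: 0.141
grasp_force: 0.0
row [  1.54  19.27 -17.04] roll 6.0 n>= 7 t 2.9 q6 -0.03
```

```bash
python3 -m pendant '[[0,0,-6,0],[0,0,-12,0],[0,0,-15,0],[0,0,-15,0]]' 1
python3 - <<'E'
from h import *
p,M,_=pose();im=shot('wrist');im2=shot('top')
np.savez('pics/w1.npz',p=p,M=M)
b=cv2.cvtColor(im,cv2.COLOR_RGB2BGR);c=cv2.cvtColor(im2,cv2.COLOR_RGB2BGR)
cv2.imwrite('pics/w1b.png',np.hstack([cv2.resize(b,(400,300)),cv2.resize(c[110:260,180:380],(400,300))]))
E
```

```text
time_s: 3.23
eef_pos: [0.4261, 0.1047, 0.2235]
eef_rot: [0.002, 0.707, 0.707, 0.002]
wrist_force: [1.3, -0.4, 0.4]
opening: 0.709
grasp_force: 0.0
```

View pics/w1b.png

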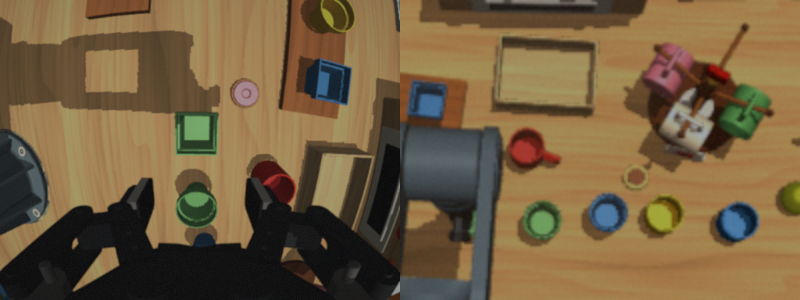

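Run:
```python
from h import *
d=np.load('pics/w1.npz');pm=(d['p'],d['M']);f=400/512
for x,y in((175,113),(217,112),(217,153),(178,153),(196,132)): print(wat(x/f,y/f,.07,pm)[:2].round(4))
for n,x,y in (('b1',313,60),('b2',351,68),('b3',345,104),('b4',307,97)):print(n,wat(x/f,y/f,.078,pm)[:2].round(4))
print('rbase',wat(331,15/f,.078,pm)[:2], wat(331/f,15/f,.078,pm)[:2])
```

```text
[0.3947 0.1367]
[0.45   0.1379]
[0.4509 0.0818]
[0.3976 0.0819]
[0.4223 0.111 ]
b1 [0.5821 0.2152]
b2 [0.6496 0.2123]
b3 [0.6406 0.1576]
b4 [0.5739 0.1629]
rbase [0.503886   0.26981981] [0.61540813 0.28785769]
```

Run:
```python
from h import *
go(.4232,.108,.053,90)
```

```text
row [ 0.34 -0.66 17.15] roll -0.0 n>= 5 t 3.3 q6 -0.03
```

```bash
python3 -m pendant '[[0,0,0,0],[0,0,0,0]]'
python3 - <<'E'
from h import *
go(.4232,.108,.053,90)
E
```

```text
time_s: 3.5
eef_pos: [0.4239, 0.1048, 0.2179]
eef_rot: [-0.001, 0.707, 0.707, -0.001]
wrist_force: [0.3, 0.8, -1.0]
opening: 1.003
grasp_force: 0.0
row [ 0.32 -0.04 16.49] roll -0.0 n>= 5 t 3.5 q6 -0.03
```

```bash
python3 -m pendant '[[0.3,0,4,0],[0.3,0,8,0],[0.3,0,12,0],[0.3,0,15,0],[0.3,0,16.5,0],[0.3,0,16.5,0],[0.3,0,16.5,0]]' && python3 -m pendant '[[0,0,0,0],[0,0,0,0],[0,0,0,0]]' 0 && python3 -m pendant '[[0,0,0,0],[0,0,0,0],[0,0,0,0]]'
```

```text
time_s: 4.08
eef_pos: [0.4225, 0.1078, 0.0522]
eef_rot: [-0.002, 0.707, 0.707, -0.002]
wrist_force: [-1.0, 0.2, 0.2]
opening: 0.998
grasp_force: 0.0
time_s: 4.33
eef_pos: [0.424, 0.1078, 0.0558]
eef_rot: [-0.001, 0.707, 0.707, -0.001]
wrist_force: [-4.4, -0.9, 9.9]
opening: 0.604
grasp_force: 4.5
time_s: 4.58
eef_pos: [0.4256, 0.1078, 0.055]
eef_rot: [0.001, 0.707, 0.707, 0.001]
wrist_force: [0.1, -0.3, 0.6]
opening: 0.142
grasp_force: 0.0
```

Run:
```python
from h import *
p,M,_=pose();im=shot('wrist');im2=shot('scene');print(p)
np.savez('pics/w2.npz',p=p,M=M)
b=cv2.cvtColor(im,cv2.COLOR_RGB2BGR);c=cv2.cvtColor(im2,cv2.COLOR_RGB2BGR)
cv2.imwrite('pics/w2b.png',np.hstack([cv2.resize(b,(400,300)),cv2.resize(c[130:280,210:410],(400,300))]))
```

```text
[0.42555963 0.10781812 0.05501302]
```

View pics/w2b.png

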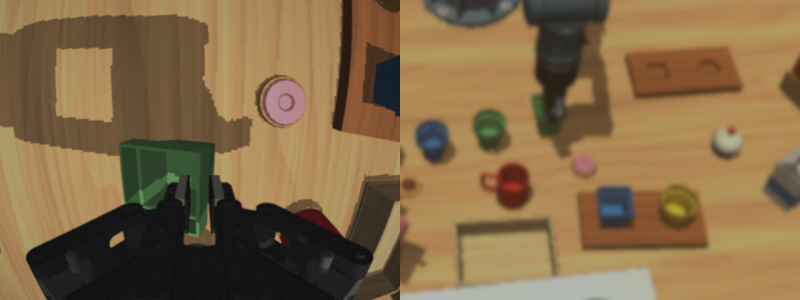

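```bash
python3 -m pendant '[[0,0,0,0],[0,0,0,0],[0,0,0,0],[0,0,0,0],[0,0,0,0],[0,0,-4,0],[0,0,-8,0],[0,0,-12,0],[0,0,-12,0],[0,0,-12,0]]' 1
python3 - <<'E'
from h import *
p,M,_=pose();im=shot('wrist');im2=shot('scene');print(p)
np.savez('pics/w3.npz',p=p,M=M)
b=cv2.cvtColor(im,cv2.COLOR_RGB2BGR);c=cv2.cvtColor(im2,cv2.COLOR_RGB2BGR)
cv2.imwrite('pics/w3b.png',np.hstack([cv2.resize(b,(480,360)),cv2.resize(c[130:280,210:335],(300,360))]))
E
```

```text
time_s: 5.52
eef_pos: [0.4267, 0.1078, 0.1768]
eef_rot: [0.002, 0.707, 0.707, 0.002]
wrist_force: [-0.6, 0.3, -0.5]
opening: 1.002
grasp_force: 0.0
[0.42669157 0.10781344 0.17675791]
```

View pics/w3b.png

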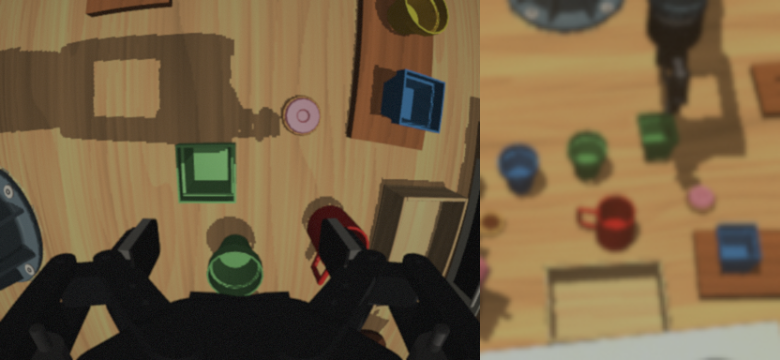

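```bash
python3 -m pendant '[[0,0,0,0],[0,0,0,0]]';python3 - <<'E'
from h import *
d=np.load('pics/w3.npz');pm=(d['p'],d['M']);f=480/512
for x,y in((177,143),(236,144),(235,202),(180,202),(207,172)): print(wat(x/f,y/f,.07,pm)[:2].round(4))
x,y=wat(207/f,172/f,.07,pm)[:2]
go(x,y,.05,90)
E
```

```text
time_s: 5.78
eef_pos: [0.4234, 0.1078, 0.1724]
eef_rot: [-0.001, 0.707, 0.707, -0.001]
wrist_force: [0.4, -0.3, 0.1]
opening: 0.997
grasp_force: 0.0
[0.3684 0.1383]
[0.4242 0.1367]
[0.423  0.0795]
[0.3682 0.0793]
[0.3964 0.1099]
row [ 0.21 -2.66 12.25] roll -0.0 n>= 4 t 5.8 q6 -0.02
```

```bash
python3 -m pendant '[[0.2,-2.8,2,0],[0.2,-2.8,6,0],[0.2,-2.8,10,0],[0.2,-2.8,12.5,0],[0.2,-2.8,12.5,0],[0.2,-2.8,12.5,0],[0.2,-2.8,12.5,0]]'
python3 - <<'E'
from h import *
p,M,_=pose();im=shot('wrist');im2=shot('scene');print(p)
np.savez('pics/w4.npz',p=p,M=M)
b=cv2.cvtColor(im,cv2.COLOR_RGB2BGR);c=cv2.cvtColor(im2,cv2.COLOR_RGB2BGR)
cv2.imwrite('pics/w4b.png',np.hstack([cv2.resize(b,(480,360)),cv2.resize(c[150:225,240:302],(300,360))]))
E
```

```text
time_s: 6.37
eef_pos: [0.3974, 0.1098, 0.0499]
eef_rot: [0.0, 0.707, 0.707, 0.0]
wrist_force: [-0.1, -0.2, 0.4]
opening: 1.005
grasp_force: 0.0
[0.39740113 0.10981453 0.04990294]
```

View pics/w4b.png

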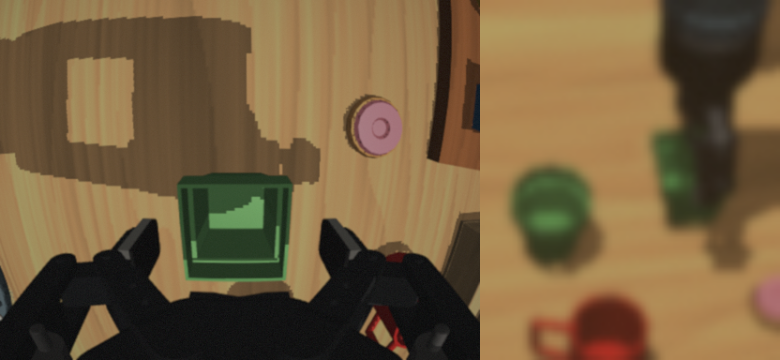

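```bash
python3 -m pendant '[[0,0,0,0],[0,0,0,0]]' 0; python3 -m pendant '[[0,0,0,0],[0,0,0,0]]';python3 -m pendant '[[0,0,0,0],[0,0,0,0]]'
```

```text
time_s: 6.63
eef_pos: [0.3978, 0.1098, 0.0503]
eef_rot: [0.001, 0.707, 0.707, 0.001]
wrist_force: [-0.1, -0.2, 0.8]
opening: 0.752
grasp_force: 0.0
time_s: 6.8
eef_pos: [0.3976, 0.1099, 0.0506]
eef_rot: [0.001, 0.707, 0.707, 0.001]
wrist_force: [-3.6, -0.1, 12.8]
opening: 0.656
grasp_force: 61.3
time_s: 6.97
eef_pos: [0.3976, 0.1099, 0.0506]
eef_rot: [0.001, 0.707, 0.707, 0.001]
wrist_force: [-4.5, -0.9, 11.7]
opening: 0.655
grasp_force: 61.3
```

```bash
python3 -m pendant '[[0,0,-4,0],[0,0,-8,0],[0,0,-12,0],[0.5,4,-15,2],[1,8,-15,4],[1.5,12,-15,6],[1.5,16,-15,6],[1.5,20,-15,6],[1.5,21.5,-15,6],[1.5,21.5,-15,6],[1.5,21.5,-15,6],[1.5,21.5,-15,6]]'; python3 -m pendant '[[0,0,0,0],[0,0,0,0],[0,0,0,0]]'
python3 - <<'E'
from h import *
p,M,_=pose();im=shot('wrist');print(p)
np.savez('pics/w5.npz',p=p,M=M)
b=cv2.cvtColor(im,cv2.COLOR_RGB2BGR)
cv2.imwrite('pics/w5b.png',cv2.resize(b,(800,600),interpolation=cv2.INTER_CUBIC))
E
```

```text
time_s: 7.97
eef_pos: [0.6106, 0.1248, 0.1988]
eef_rot: [-0.0, 0.743, 0.669, -0.001]
wrist_force: [-0.4, -0.2, 0.0]
opening: 0.659
grasp_force: 65.2
time_s: 8.22
eef_pos: [0.6111, 0.1249, 0.1996]
eef_rot: [0.0, 0.743, 0.669, 0.0]
wrist_force: [0.7, 1.2, -0.5]
opening: 0.652
grasp_force: 65.2
[0.61107238 0.12489336 0.19961175]
```

View pics/w5b.png

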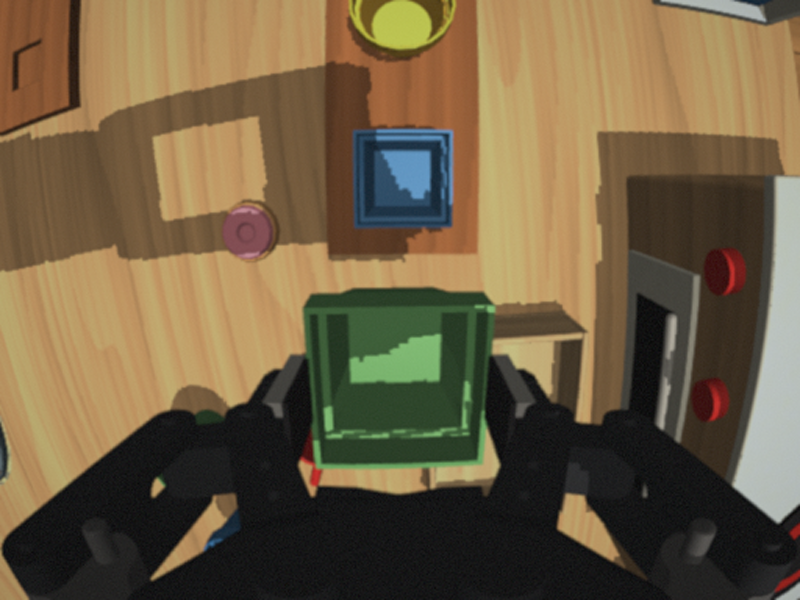

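Run:
```python
from h import *
d=np.load('pics/w5.npz');pm=(d['p'],d['M']);f=800/512
C=[wat(x/f,y/f,.078,pm)[:2] for x,y in((353,129),(453,129),(452,228),(355,228))];print(np.round(C,4));c=np.mean(C,0);print(c)
print('rb',wat(402/f,4/f,.078,pm), wat(402/f,57/f,.078,pm))
rim=pm[0][2]+.0194
g=wat(399/f,380/f,rim,pm);print('held',g,pm[0]);off=g[:2]-pm[0][:2]
print(rim)
go(*c,.09,84)
```

```text
[[0.5945 0.2198]
 [0.6521 0.2138]
 [0.646  0.1555]
 [0.589  0.1615]]
[0.6204058  0.18765066]
rb [0.63091082 0.2942248  0.078     ] [0.62726476 0.25997877 0.078     ]
held [0.61130622 0.12755276 0.21901175] [0.61107238 0.12489336 0.19961175]
0.21901175051546706
row [ 6.34  0.25 10.96] roll -0.0 n>= 4 t 8.3 q6 0.12
```

```bash
python3 -m pendant '[[3,0.25,0,0],[6.2,0.25,0,0],[6.2,0.25,0,0],[6.2,0.25,4,0],[6.2,0.25,7,0],[6.2,0.25,9,0],[6.2,0.25,10,0],[6.2,0.25,11,0],[6.2,0.25,11,0],[6.2,0.25,11,0]]'; python3 -m pendant '[[0,0,0,0],[0,0,0,0],[0,0,0,0]]' 0.85;  python3 -m pendant '[[0,0,-4,0],[0,0,-8,0],[0,0,-12,0],[0,0,-12,0],[0,0,-12,0]]'
python3 - <<'E'
from h import *
p,M,_=pose();im=shot('wrist');im2=shot('top');print(p)
np.savez('pics/w6.npz',p=p,M=M)
b=cv2.cvtColor(im,cv2.COLOR_RGB2BGR);c=cv2.cvtColor(im2,cv2.COLOR_RGB2BGR)
cv2.imwrite('pics/w6b.png',np.hstack([cv2.resize(b,(480,360)),cv2.resize(c[205:245,190:380],(320,67*2))[:0].reshape(0,320,3) if 0 else cv2.copyMakeBorder(cv2.resize(c[170:250,180:360],(320,142)),0,218,0,0,0)]))
E
```

```text
time_s: 9.1
eef_pos: [0.6211, 0.1861, 0.0899]
eef_rot: [0.0, 0.743, 0.669, 0.0]
wrist_force: [-0.4, -0.6, -1.2]
opening: 0.651
grasp_force: 65.2
time_s: 9.35
eef_pos: [0.6216, 0.1862, 0.0906]
eef_rot: [0.001, 0.743, 0.669, 0.001]
wrist_force: [0.0, 0.9, 0.5]
opening: 0.848
grasp_force: 0.0
time_s: 9.77
eef_pos: [0.6231, 0.1864, 0.2141]
eef_rot: [0.003, 0.743, 0.669, 0.004]
wrist_force: [-0.6, 0.0, -1.3]
opening: 0.851
grasp_force: 0.0
[0.62313907 0.18644629 0.214089  ]
```

View pics/w6b.png

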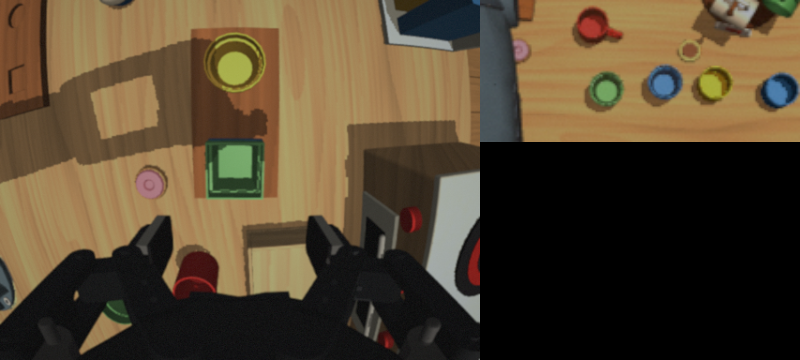

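```bash
cat >> h.py <<'E'
H={'green':(40,85),'blue':(98,118),'yellow':(24,33),'red':(172,6)}
def mask(im,c):
    h=cv2.cvtColor(im,cv2.COLOR_RGB2HSV);a,b=H[c];s=95 if c!='yellow' else 165
    hh=h[...,0];m=((hh>=a)&(hh<=b)) if a<b else ((hh>=a)|(hh<=b))
    m=(m&(h[...,1]>s)&(h[...,2]>35)).astype(np.uint8)
    return cv2.morphologyEx(m,cv2.MORPH_OPEN,np.ones((3,3)))
def blobs(im,c,amin):
    cs,_=cv2.findContours(mask(im,c),cv2.RETR_EXTERNAL,cv2.CHAIN_APPROX_NONE);out=[]
    for k in cs:
        if cv2.contourArea(k)<amin: continue
        hl=cv2.convexHull(k);(u,v),r=cv2.minEnclosingCircle(hl);out.append((u,v,r,cv2.contourArea(hl)))
    return out
def wfind(c,z,amin=300,im=None,pm=None):
    pm=pm or pose()[:2];im=shot('wrist') if im is None else im
    for u,v,r,A in blobs(im,c,amin): print(c,'px',round(u),round(v),'r',round(r,1),'A',round(A),'->',wat(u,v,z,pm)[:2].round(4))
def tfind(im=None):
    im=shot('top') if im is None else im
    for c,z in(('green',.07),('blue',.07),('yellow',.07),('red',.07)):
        for u,v,r,A in blobs(im,c,60):
            p=at('top',u,v,z)
            if .3<p[0]<.75 and -.4<p[1]<.4: print('top',c,'r',round(r,1),p[:2].round(4))
E
python3 - <<'E'
from h import *
tfind(cv2.cvtColor(cv2.imread('pics/top0.png'),cv2.COLOR_BGR2RGB));print()
tfind()
d=np.load('pics/w0.npz');pm=(d['p'],d['M'])
im=cv2.cvtColor(cv2.imread('pics/w0.png'),cv2.COLOR_BGR2RGB)
for c in('green','blue','red','yellow'): wfind(c,.07,300,im,pm)
go(.4221,-.0066,.2,90)
E
```

```text
top green r 9.3 [ 0.4213 -0.0092]
top green r 11.7 [0.4212 0.1055]
top green r 13.6 [ 0.609  -0.3454]
top blue r 10.3 [ 0.4238 -0.3287]
top blue r 8.7 [ 0.43  -0.114]
top blue r 8.6 [0.6115 0.183 ]
top yellow r 8.5 [ 0.4282 -0.2025]
top yellow r 6.7 [0.6199 0.2887]
top red r 12.2 [0.533 0.006]
top red r 10.8 [ 0.667  -0.2119]

top green r 9.1 [ 0.4206 -0.0092]
top green r 13.6 [ 0.609  -0.3454]
top blue r 10.2 [ 0.4232 -0.3285]
top blue r 8.8 [ 0.4312 -0.1147]
top yellow r 8.5 [ 0.4282 -0.2025]
top red r 12.2 [0.533 0.006]
top red r 10.8 [ 0.667  -0.2119]
blue px 268 249 r 24.8 A 1626 -> [ 0.436  -0.1092]
blue px 408 32 r 30.1 A 1824 -> [0.6204 0.1877]
red px 346 161 r 33.3 A 2412 -> [0.5335 0.0103]
row [-21.23 -17.64   0.84] roll -6.0 n>= 7 t 9.9 q6 0.21
```

```bash
python3 -m pendant '[[-4,-3,0,0],[-8,-6,0,-2],[-12,-9,0,-4],[-16,-12,0,-6],[-20,-15,1,-6],[-21.2,-17.6,2,-6],[-21.2,-17.6,4,-6],[-21.2,-17.6,4,-6],[-21.2,-17.6,4,-6],[-21.2,-17.6,4,-6],[-21.2,-17.6,4,-6]]' 1
python3 - <<'E'
from h import *
im0=cv2.cvtColor(cv2.imread('pics/w0.png'),cv2.COLOR_BGR2HSV)
for x,y in ((403,260),(403,308),(405,93),(405,130),(419,452)): print(im0[int(y/1.5625),int(x/1.5625)])
pm=pose()[:2];im=shot('wrist','w7.png');wfind('green',.07,200,im,pm)
print(pm[0]);go(.4221,-.0066,.05,90)
E
```

```text
time_s: 10.83
eef_pos: [0.4247, -0.0061, 0.1697]
eef_rot: [0.001, 0.707, 0.707, 0.0]
wrist_force: [-0.9, -0.2, 1.2]
opening: 1.003
grasp_force: 0.0
[ 54  93 151]
[57 97 58]
[57 87 56]
[ 55  92 150]
[ 30 156 134]
green px 464 15 r 27.5 A 569 -> [0.6369 0.1759]
[ 0.42467439 -0.00609751  0.16969945]
row [-0.05 -0.28 11.98] roll 0.0 n>= 3 t 10.9 q6 -0.3
```

```bash
sed -i "s/s=95 if c!='yellow' else 165/s={'green':65,'yellow':130}.get(c,95)/; s/(40,85)/(45,80)/" h.py
python3 - <<'E'
from h import *
im=cv2.cvtColor(cv2.imread('pics/w7.png'),cv2.COLOR_BGR2RGB);wfind('green',.07,200,im)
go(.4221,-.0066,.05,90)
E
```

```text
green px 252 188 r 35.6 A 3846 -> [ 0.4219 -0.0065]
green px 460 20 r 27.7 A 1120 -> [0.6309 0.1689]
row [-0.05 -0.28 11.98] roll 0.0 n>= 3 t 10.9 q6 -0.3
```

```bash
python3 -m pendant '[[0,-0.2,4,0],[0,-0.2,8,0],[0,-0.2,11,0],[0,-0.2,12,0],[0,-0.2,12,0],[0,-0.2,12,0]]'; python3 -m pendant '[[0,0,0,0],[0,0,0,0],[0,0,0,0],[0,0,0,0],[0,0,0,0]]' 0
python3 - <<'E'
from h import *
go(.6315,.296,.2,84)
E
```

```text
time_s: 11.38
eef_pos: [0.4221, -0.0059, 0.0492]
eef_rot: [-0.0, 0.707, 0.707, -0.0]
wrist_force: [-0.5, -0.3, 0.5]
opening: 1.0
grasp_force: 0.0
time_s: 11.8
eef_pos: [0.4231, -0.0067, 0.0515]
eef_rot: [0.002, 0.707, 0.707, 0.001]
wrist_force: [-3.6, 0.6, 12.9]
opening: 0.694
grasp_force: 63.6
row [ 30.25  20.88 -14.81] roll 6.0 n>= 10 t 11.8 q6 -0.3
```

```bash
python3 -m pendant '[[0,0,-4,0],[0,0,-8,0],[0,0,-12,0],[3,2,-15,2],[6,4,-15,4],[9,7,-15,6],[12.5,9,-15,6],[16,11,-15,6],[20,13,-15,6],[23,15,-15,6],[26,17,-15,6],[30.2,20.8,-15,6]]'; python3 -m pendant '[[0,0,0,0],[0,0,0,0],[0,0,0,0]]';python3 - <<'E'
from h import *
pm=pose()[:2];im=shot('wrist','w8.png');wfind('yellow',.078,200,im,pm);wfind('green',.22,200,im,pm)
go(.631,.2955,.091,84)
E
```

```text
time_s: 12.8
eef_pos: [0.6196, 0.287, 0.2005]
eef_rot: [0.0, 0.743, 0.669, 0.001]
wrist_force: [0.8, -0.1, -0.3]
opening: 0.691
grasp_force: 67.4
time_s: 13.05
eef_pos: [0.6192, 0.2847, 0.1994]
eef_rot: [0.0, 0.743, 0.669, -0.0]
wrist_force: [0.0, -0.3, -0.5]
opening: 0.69
grasp_force: 67.4
yellow px 268 164 r 18.3 A 600 -> [0.6329 0.3009]
green px 257 247 r 66.1 A 11792 -> [0.6203 0.2857]
green px 475 32 r 39.8 A 2044 -> [0.7483 0.3891]
row [ 1.25  1.05 10.89] roll -0.0 n>= 3 t 13.1 q6 0.36
```

```bash
python3 -m pendant '[[1.2,1,0,0],[1.2,1,2,0],[1.2,1,5,0],[1.2,1,8,0],[1.2,1,9.5,0],[1.2,1,10.5,0],[1.2,1,10.9,0],[1.2,1,10.9,0]]'; python3 -m pendant '[[0,0,0,0],[0,0,0,0],[0,0,0,0]]' 0.9;  python3 -m pendant '[[0,0,-4,0],[0,0,-8,0],[0,0,-12,0],[0,0,-12,0],[0,0,-12,0],[0,0,-12,0]]'
python3 - <<'E'
from h import *
pm=pose()[:2];im=shot('wrist','w9.png');print(pm[0]);wfind('green',.098,200,im,pm);wfind('yellow',.078,100,im,pm)
go(.4365,-.112,.17,90);tfind()
E
```

```text
time_s: 13.77
eef_pos: [0.6308, 0.2952, 0.0906]
eef_rot: [0.0, 0.743, 0.669, 0.0]
wrist_force: [-0.2, 0.4, -1.2]
opening: 0.689
grasp_force: 67.4
time_s: 14.02
eef_pos: [0.6318, 0.2958, 0.092]
eef_rot: [0.001, 0.743, 0.669, 0.001]
wrist_force: [-0.6, 0.4, -0.3]
opening: 0.901
grasp_force: 0.0
time_s: 14.52
eef_pos: [0.6308, 0.2956, 0.2109]
eef_rot: [0.0, 0.743, 0.669, 0.001]
wrist_force: [-1.1, 0.4, -0.1]
opening: 0.899
grasp_force: 0.0
[0.63080748 0.29558148 0.21093249]
green px 255 280 r 36.4 A 2808 -> [0.6198 0.1947]
green px 255 183 r 33.8 A 3492 -> [0.6304 0.2969]
green px 470 43 r 44.0 A 2396 -> [0.8756 0.4274]
yellow px 500 72 r 17.8 A 566 -> [0.9431 0.4017]
row [-42.54 -14.97   3.97] roll -6.0 n>= 12 t 14.6 q6 0.37
top green r 10.4 [ 0.5969 -0.3384]
top green r 8.6 [ 0.635  -0.3593]
top green r 11.0 [0.6235 0.1868]
top blue r 10.1 [ 0.4231 -0.3288]
top blue r 8.7 [ 0.43  -0.114]
top yellow r 8.5 [ 0.4282 -0.2025]
top red r 12.2 [0.533 0.006]
top red r 10.8 [ 0.667  -0.2119]
```

```bash
python3 -m pendant '[[-3.5,-1.2,0,0],[-7,-2.5,0,0],[-10.5,-3.7,0,0],[-14,-5,0,-2],[-18,-6.2,0,-4],[-21.5,-7.5,0,-6],[-25,-8.8,0,-6],[-28.5,-10,0,-6],[-32,-11.2,0,-6],[-36,-12.5,0,-6],[-39.5,-13.8,2,-6],[-42.5,-15,4,-6]]' 1;python3 -m pendant '[[0,0,0,0],[0,0,0,0],[0,0,0,0],[0,0,0,0]]'
python3 - <<'E'
from h import *
pm=pose()[:2];im=shot('wrist','w10.png');print(pm[0]);wfind('blue',.07,200,im,pm)
go(.4365,-.112,.05,90)
E
```

```text
time_s: 15.62
eef_pos: [0.4361, -0.1134, 0.1697]
eef_rot: [0.001, 0.707, 0.707, 0.0]
wrist_force: [0.9, -0.2, -0.6]
opening: 1.002
grasp_force: 0.0
time_s: 15.95
eef_pos: [0.4374, -0.1107, 0.1702]
eef_rot: [0.0, 0.707, 0.707, 0.0]
wrist_force: [0.6, 1.0, 0.0]
opening: 1.0
grasp_force: 0.0
[ 0.43744047 -0.11071985  0.17024562]
blue px 220 168 r 35.6 A 3840 -> [ 0.407  -0.0937]
row [-0.13 -0.12 12.05] roll 0.1 n>= 3 t 16.0 q6 -0.51
```

```bash
python3 -m pendant '[[1.7,-3.1,0,0],[1.7,-3.1,0,0],[1.7,-3.1,0,0],[1.7,-3.1,0,0]]'
python3 - <<'E'
from h import *
pm=pose()[:2];im=shot('wrist','w10.png');print(pm[0]);wfind('blue',.07,200,im,pm)
go(.407,-.0937,.05,90)
E
```

```text
time_s: 16.33
eef_pos: [0.4069, -0.094, 0.1708]
eef_rot: [0.001, 0.707, 0.708, 0.0]
wrist_force: [-0.8, -0.4, -0.3]
opening: 0.999
grasp_force: 0.0
[ 0.40687204 -0.09400012  0.17084418]
blue px 254 186 r 35.1 A 3767 -> [ 0.4062 -0.0932]
row [ 0.08 -0.03 12.09] roll 0.1 n>= 3 t 16.4 q6 -0.51
```

```bash
python3 -m pendant '[[0,0,4,0],[0,0,8,0],[0,0,11,0],[0,0,12.1,0],[0,0,12.1,0],[0,0,12.1,0]]'; python3 -m pendant '[[0,0,0,0],[0,0,0,0],[0,0,0,0],[0,0,0,0],[0,0,0,0]]' 0; python3 -m pendant '[[0,0,-5,0],[0,0,-9,0],[0,0,-13,0],[0,0,-16,0],[0,0,-16,0],[0,0,-16,0]]';python3 - <<'E'
from h import *
go(.631,.2955,.21,84)
E
```

```text
time_s: 16.88
eef_pos: [0.4064, -0.0945, 0.0491]
eef_rot: [-0.0, 0.707, 0.707, -0.0]
wrist_force: [0.1, -0.8, 0.0]
opening: 0.998
grasp_force: 0.0
time_s: 17.3
eef_pos: [0.4076, -0.0955, 0.0516]
eef_rot: [0.002, 0.707, 0.707, 0.0]
wrist_force: [-3.7, 1.0, 13.8]
opening: 0.693
grasp_force: 61.1
time_s: 17.8
eef_pos: [0.4078, -0.0954, 0.2125]
eef_rot: [0.004, 0.707, 0.707, 0.001]
wrist_force: [0.1, 0.8, -1.6]
opening: 0.691
grasp_force: 65.5
row [39.1  22.31  0.25] roll 6.0 n>= 11 t 17.8 q6 -0.51
```

```bash
python3 -m pendant '[[3.5,2,0,0],[7,4,0,2],[10.5,6,0,4],[14,8,0,6],[17.5,10,0,6],[21,12,0,6],[24.5,14,0,6],[28,16,0,6],[31.5,18,0,6],[35,20,0,6],[38,22,0,6],[39.1,22.3,0,6]]'; python3 -m pendant '[[0,0,0,0],[0,0,0,0],[0,0,0,0],[0,0,0,0]]';python3 - <<'E'
from h import *
pm=pose()[:2];im=shot('wrist','w8.png');print(pm[0]);wfind('blue',.23,200,im,pm)
go(.6307,.296,.112,84)
E
```

```text
time_s: 18.8
eef_pos: [0.6296, 0.3002, 0.206]
eef_rot: [-0.001, 0.742, 0.67, -0.001]
wrist_force: [0.3, 0.1, -1.2]
opening: 0.689
grasp_force: 65.5
time_s: 19.13
eef_pos: [0.6286, 0.2949, 0.2089]
eef_rot: [-0.0, 0.744, 0.668, -0.0]
wrist_force: [-0.6, -0.4, -0.4]
opening: 0.693
grasp_force: 65.5
[0.62855364 0.29493786 0.20889676]
blue px 255 239 r 62.9 A 11456 -> [0.6289 0.3005]
blue px 473 102 r 39.7 A 1615 -> [0.7506 0.3598]
row [0.12 0.19 9.72] roll -0.1 n>= 3 t 19.2 q6 0.38
```

```bash
python3 -m pendant '[[-0.1,0.2,0,0],[-0.1,0.2,3,0],[-0.1,0.2,6,0],[-0.1,0.2,8,0],[-0.1,0.2,9,0],[-0.1,0.2,9.7,0],[-0.1,0.2,9.7,0],[-0.1,0.2,9.7,0]]'; python3 -m pendant '[[0,0,0,0],[0,0,0,0],[0,0,0,0]]' 0.9;  python3 -m pendant '[[0,0,-4,0],[0,0,-8,0],[0,0,-12,0],[0,0,-12,0],[0,0,-12,0],[0,0,-12,0]]'
python3 - <<'E'
from h import *
pm=pose()[:2];im=shot('wrist','w11.png');print(pm[0]);wfind('blue',.118,200,im,pm);wfind('green',.098,100,im,pm)
go(.4383,-.2085,.2,90);tfind()
E
```

```text
time_s: 19.85
eef_pos: [0.6317, 0.2952, 0.1133]
eef_rot: [0.0, 0.743, 0.669, 0.001]
wrist_force: [-0.2, -0.1, 0.5]
opening: 0.692
grasp_force: 65.5
time_s: 20.1
eef_pos: [0.6319, 0.2956, 0.1138]
eef_rot: [0.001, 0.743, 0.669, 0.001]
wrist_force: [-0.4, -0.4, 0.1]
opening: 0.901
grasp_force: 0.0
time_s: 20.6
eef_pos: [0.631, 0.2954, 0.2327]
eef_rot: [0.0, 0.743, 0.669, 0.001]
wrist_force: [0.1, -0.8, -0.8]
opening: 0.905
grasp_force: 0.0
[0.63098645 0.29537169 0.23272203]
blue px 256 242 r 23.6 A 520 -> [0.6253 0.2374]
blue px 255 181 r 33.8 A 3468 -> [0.6311 0.2975]
blue px 468 104 r 44.8 A 1899 -> [0.8657 0.3603]
blue px 216 8 r 18.1 A 234 -> [0.6132 0.4609]
green px 255 270 r 34.3 A 2502 -> [0.6199 0.1939]
green px 466 48 r 47.6 A 2592 -> [0.8872 0.4258]
row [-52.1  -13.81   3.16] roll -6.0 n>= 14 t 20.6 q6 0.37
top green r 10.0 [ 0.5965 -0.3369]
top green r 8.5 [ 0.6315 -0.3575]
top green r 11.0 [0.622  0.1885]
top blue r 10.2 [ 0.4226 -0.3289]
top blue r 6.3 [0.6441 0.2849]
top yellow r 8.5 [ 0.4282 -0.2025]
top red r 12.2 [0.533 0.006]
top red r 10.8 [ 0.667  -0.2119]
```

```bash
python3 -m pendant '[[-4,-1,0,0],[-8,-2,0,0],[-12,-3.2,0,0],[-16,-4.3,0,-2],[-20,-5.3,0,-4],[-24,-6.4,0,-6],[-28,-7.4,0,-6],[-32,-8.5,0,-6],[-36,-9.5,0,-6],[-40,-10.6,0,-6],[-44,-11.7,0,-6],[-48,-12.7,2,-6]]' 1;python3 -m pendant '[[-4.1,-1.1,4,0],[-4.1,-1.1,4,0],[-4.1,-1.1,4,0],[-4.1,-1.1,4,0],[-4.1,-1.1,4,0]]'
python3 - <<'E'
from h import *
pm=pose()[:2];im=shot('wrist','w12.png');print(pm[0]);wfind('yellow',.06,200,im,pm)
go(.4383,-.2109,.04,90)
E
```

```text
time_s: 21.7
eef_pos: [0.4555, -0.1679, 0.2156]
eef_rot: [0.002, 0.707, 0.707, 0.0]
wrist_force: [1.7, -1.1, -0.3]
opening: 1.003
grasp_force: 0.0
time_s: 22.12
eef_pos: [0.445, -0.2053, 0.1741]
eef_rot: [-0.0, 0.707, 0.707, 0.0]
wrist_force: [-0.8, 0.2, 0.3]
opening: 1.006
grasp_force: 0.0
[ 0.44497796 -0.20528132  0.17405568]
yellow px 248 189 r 33.0 A 3138 -> [ 0.4381 -0.2106]
row [-0.56 -0.72 13.46] roll 0.1 n>= 4 t 22.2 q6 -0.68
```

```bash
python3 -m pendant '[[-0.5,-0.6,4,0],[-0.5,-0.6,8,0],[-0.5,-0.6,11,0],[-0.5,-0.6,13.4,0],[-0.5,-0.6,13.4,0],[-0.5,-0.6,13.4,0]]'; python3 -m pendant '[[0,0,0,0],[0,0,0,0],[0,0,0,0],[0,0,0,0],[0,0,0,0]]' 0; python3 -m pendant '[[0,0,-5,0],[0,0,-9,0],[0,0,-13,0],[0,0,-14,0],[0,0,-14,0],[0,0,-14,0]]';python3 - <<'E'
from h import *
go(.674,-.08,.19,87)
E
```

```text
time_s: 22.67
eef_pos: [0.4388, -0.2099, 0.0399]
eef_rot: [-0.001, 0.707, 0.708, -0.0]
wrist_force: [0.1, -0.3, 0.9]
opening: 1.0
grasp_force: 0.0
time_s: 23.08
eef_pos: [0.4405, -0.2122, 0.0435]
eef_rot: [0.002, 0.707, 0.707, 0.0]
wrist_force: [-3.1, 4.4, 17.0]
opening: 0.675
grasp_force: 60.4
time_s: 23.58
eef_pos: [0.4396, -0.212, 0.1823]
eef_rot: [0.003, 0.707, 0.707, 0.0]
wrist_force: [0.2, 0.9, -0.7]
opening: 0.674
grasp_force: 63.8
row [13.2  23.44 -0.72] roll 3.0 n>= 7 t 23.6 q6 -0.69
```

```bash
python3 -m pendant '[[4,0,0,0],[8,0,0,0],[12,0.5,0,0],[16,3,-0.5,0],[18.5,6,-1,3],[20,10,-1,3],[21.5,14,-1,3],[23,18,-1,3],[24,22,-1,3],[24,24,-1,3],[24,24,-1,3],[24,24,-1,3]]';python3 -m pendant '[[0,0,0,0],[0,0,0,0],[0,0,0,0]]'
python3 - <<'E'
from h import *
pm=pose()[:2];im=shot('wrist','w13.png');print(pm[0]);wfind('yellow',pm[0][2]+.018,200,im,pm)
im=cv2.cvtColor(im,cv2.COLOR_RGB2BGR);cv2.imwrite('pics/w13b.png',cv2.resize(im,(800,600),interpolation=cv2.INTER_CUBIC))
go(.68,.0285,.051,87)
E
```

```text
time_s: 24.58
eef_pos: [0.678, 0.0291, 0.1867]
eef_rot: [-0.002, 0.725, 0.688, -0.001]
wrist_force: [-0.7, 0.7, -0.2]
opening: 0.67
grasp_force: 64.1
time_s: 24.83
eef_pos: [0.6776, 0.0284, 0.1899]
eef_rot: [-0.0, 0.726, 0.688, -0.0]
wrist_force: [0.3, -0.2, -0.2]
opening: 0.67
grasp_force: 64.1
[0.67757484 0.02843054 0.1898902 ]
yellow px 260 268 r 50.2 A 2034 -> [0.6795 0.0159]
yellow px 252 216 r 35.5 A 1372 -> [0.6765 0.0446]
row [ 0.02  0.22 13.92] roll -0.1 n>= 4 t 24.9 q6 -0.08
```

View pics/w13b.png

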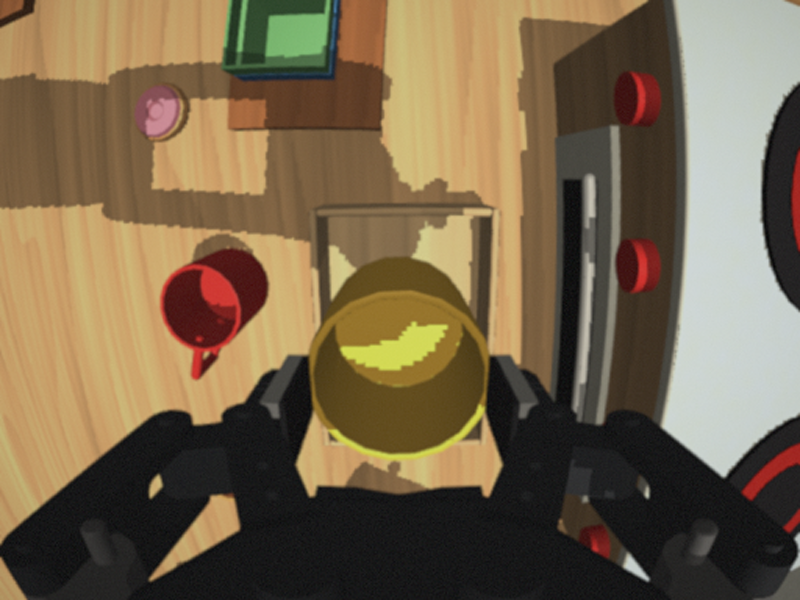

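Run:
```python
from h import *
f=800/512;C=[wat(x/f,y/f,.055) for x,y in((314,208),(497,209),(485,442),(330,442))]
print(np.round(C,4))
p,M,_=pose();print(p, M[:2,:2].round(3))
print('pot',wat(399/f,376/f,p[2]+.0175))
```

```text
[[ 0.6277  0.0766  0.055 ]
 [ 0.7413  0.0701  0.055 ]
 [ 0.7342 -0.0961  0.055 ]
 [ 0.6214 -0.0895  0.055 ]]
[0.67781598 0.02840038 0.19020031] [[ 0.053  0.999]
 [ 0.999 -0.053]]
pot [0.67791411 0.03158873 0.20770031]
```

```bash
python3 -m pendant '[[0,0.5,3,0],[0,0.5,6,0],[0,0.5,9,0],[0,0.5,11.5,0],[0,0.5,13,0],[0,0.5,13.9,0],[0,0.5,13.9,0],[0,0.5,13.9,0]]';  python3 -m pendant '[[0,0,0,0],[0,0,0,0],[0,0,0,0]]' 0.8;  python3 -m pendant '[[0,0,-4,0],[0,0,-8,0],[0,0,-12,0],[0,0,-14,0],[0,0,-14,0],[0,0,-14,0]]'
python3 - <<'E'
from h import *
pm=pose()[:2];im=shot('wrist','w14.png');print(pm[0]);wfind('yellow',.065,200,im,pm)
go(.425,-.3285,.2,90);tfind()
E
```

```text
time_s: 25.55
eef_pos: [0.6842, 0.0282, 0.0519]
eef_rot: [0.001, 0.726, 0.688, 0.0]
wrist_force: [-0.2, 0.5, -0.7]
opening: 0.674
grasp_force: 72.4
time_s: 25.8
eef_pos: [0.6846, 0.0283, 0.0523]
eef_rot: [0.001, 0.726, 0.688, 0.001]
wrist_force: [0.1, 0.5, -0.5]
opening: 0.804
grasp_force: 0.0
time_s: 26.3
eef_pos: [0.685, 0.0283, 0.1938]
eef_rot: [0.002, 0.725, 0.688, 0.002]
wrist_force: [-1.0, -0.7, -1.3]
opening: 0.799
grasp_force: 0.0
[0.68502374 0.02827853 0.19384692]
yellow px 255 179 r 31.2 A 2126 -> [0.6859 0.0289]
yellow px 253 168 r 23.5 A 1230 -> [0.6846 0.0398]
row [-37.01 -23.95  -0.88] roll -3.0 n>= 11 t 26.4 q6 -0.08
top green r 10.0 [ 0.5965 -0.3369]
top green r 8.6 [ 0.635  -0.3593]
top green r 10.6 [0.6232 0.1916]
top blue r 10.3 [ 0.4238 -0.3287]
top blue r 9.4 [0.6404 0.3019]
top red r 7.9 [ 0.5352 -0.0108]
top red r 10.8 [ 0.667  -0.2119]
```

```bash
python3 -m pendant '[[0,-4,0,0],[0,-8,0,0],[-1,-12,0,0],[-3,-15.5,0,-3],[-6,-18.5,0,-3],[-9,-21,0,-3],[-12.5,-23,0,-3],[-16.5,-24,0,-3],[-20.5,-24,0,-3],[-24.5,-24,0,-3],[-28.5,-24,0,-3],[-32.5,-24,0,-3]]' 1;python3 -m pendant '[[-4.3,0.2,2,0],[-4.3,0.2,2,0],[-4.3,0.2,2,0],[-4.3,0.2,2,0],[-4.3,0.2,2,0]]'
python3 - <<'E'
from h import *
pm=pose()[:2];im=shot('wrist','w15.png');print(pm[0]);wfind('blue',.06,200,im,pm)
go(.4245,-.3315,.04,90)
E
```

```text
time_s: 27.4
eef_pos: [0.4254, -0.2846, 0.1891]
eef_rot: [-0.002, 0.707, 0.707, 0.0]
wrist_force: [1.1, 0.3, 0.3]
opening: 1.002
grasp_force: 0.0
time_s: 27.82
eef_pos: [0.4286, -0.3248, 0.1703]
eef_rot: [-0.001, 0.707, 0.707, 0.0]
wrist_force: [0.3, 0.6, 0.2]
opening: 0.995
grasp_force: 0.0
[ 0.42863682 -0.32481285  0.17027061]
blue px 255 191 r 35.3 A 3509 -> [ 0.4278 -0.3303]
row [-0.67 -0.45 13.08] roll 0.1 n>= 4 t 27.9 q6 -0.87
```

```bash
python3 -m pendant '[[-0.6,-0.1,4,0],[-0.6,-0.1,8,0],[-0.6,-0.1,11,0],[-0.6,-0.1,13,0],[-0.6,-0.1,13,0],[-0.6,-0.1,13,0]]'; python3 -m pendant '[[0,0,0,0],[0,0,0,0],[0,0,0,0],[0,0,0,0],[0,0,0,0]]' 0; python3 -m pendant '[[0,0,-5,0],[0,0,-9,0],[0,0,-13,0],[0,0,-14,0],[4,0,-14,0],[8,0,-14,0],[12,0,-14,0],[16,0,-14,0],[20,0,-14,0],[24,0,-14,0],[28,0,-14,0],[28,0,-14,0]]';python3 - <<'E'
from h import *
go(.679,-.0515,.19,87)
E
```

```text
time_s: 28.37
eef_pos: [0.4278, -0.3309, 0.0408]
eef_rot: [-0.001, 0.707, 0.708, 0.0]
wrist_force: [0.7, -0.4, 0.4]
opening: 0.998
grasp_force: 0.0
time_s: 28.78
eef_pos: [0.4292, -0.3338, 0.0446]
eef_rot: [0.002, 0.707, 0.707, -0.0]
wrist_force: [-2.6, 4.3, 14.4]
opening: 0.665
grasp_force: 60.6
time_s: 29.78
eef_pos: [0.4275, -0.0464, 0.1821]
eef_rot: [0.0, 0.705, 0.709, 0.001]
wrist_force: [-0.3, -0.4, -0.5]
opening: 0.658
grasp_force: 63.7
row [-0.65 25.15 -0.74] roll 3.3 n>= 7 t 29.8 q6 -0.39
```

```bash
python3 -m pendant '[[0.5,4,-0.7,0],[0.5,8,-0.7,3],[0.5,12,-0.7,3],[0.5,16,-0.7,3],[0.3,20,-0.7,3],[0,24,-0.7,3],[0,25.1,-0.7,3],[0,25.1,-0.7,3],[0,25.1,-0.7,3],[0,25.1,-0.7,3]]'
python3 - <<'E'
from h import *
pm=pose()[:2];im=shot('wrist','w16.png');print(pm[0]);wfind('blue',pm[0][2]+.017,200,im,pm);wfind('yellow',.065,200,im,pm)
go(.679,-.0525,.052,87)
E
```

```text
time_s: 30.62
eef_pos: [0.6781, -0.0527, 0.1885]
eef_rot: [0.0, 0.726, 0.688, -0.0]
wrist_force: [-0.1, -0.1, 0.1]
opening: 0.661
grasp_force: 64.1
[ 0.67808093 -0.05274022  0.18851132]
blue px 254 232 r 64.5 A 11361 -> [ 0.6778 -0.0451]
yellow px 260 92 r 21.8 A 1094 -> [0.6863 0.0302]
yellow px 264 94 r 32.6 A 1479 -> [0.6903 0.0281]
row [ 0.02  0.1  13.67] roll -0.0 n>= 4 t 30.7 q6 -0.2
```

```bash
python3 -m pendant '[[-0.1,0.1,3,0],[-0.1,0.1,6,0],[-0.1,0.1,9,0],[-0.1,0.1,11.5,0],[-0.1,0.1,13,0],[-0.1,0.1,13.6,0],[-0.1,0.1,13.6,0],[-0.1,0.1,13.6,0]]';  python3 -m pendant '[[0,0,0,0],[0,0,0,0],[0,0,0,0]]' 0.8;  python3 -m pendant '[[0,0,-4,0],[0,0,-8,0],[0,0,-12,0],[0,0,-16,0],[0,0,-19,0],[0,0,-19,0],[0,0,-19,0]]'
python3 - <<'E'
from h import *
pm=pose()[:2];im=shot('wrist','w17.png');print(pm[0]);wfind('yellow',.065,200,im,pm);wfind('blue',.065,200,im,pm);tfind()
go(.632,-.273,.3,60)
E
```

```text
time_s: 31.33
eef_pos: [0.6805, -0.0539, 0.0535]
eef_rot: [0.001, 0.726, 0.688, 0.001]
wrist_force: [-0.5, -0.4, -0.4]
opening: 0.663
grasp_force: 64.2
time_s: 31.58
eef_pos: [0.6807, -0.0538, 0.0532]
eef_rot: [0.001, 0.725, 0.688, 0.001]
wrist_force: [1.3, 0.6, 0.3]
opening: 0.797
grasp_force: 0.0
time_s: 32.17
eef_pos: [0.6815, -0.054, 0.2458]
eef_rot: [0.003, 0.725, 0.688, 0.002]
wrist_force: [-0.1, 0.5, -1.0]
opening: 0.801
grasp_force: 0.0
[ 0.68150787 -0.05400277  0.24584884]
yellow px 254 94 r 18.8 A 849 -> [0.6863 0.0313]
yellow px 257 96 r 27.4 A 1142 -> [0.6891 0.0293]
blue px 254 169 r 27.9 A 2218 -> [ 0.6809 -0.0531]
top green r 10.0 [ 0.5965 -0.3369]
top green r 9.9 [0.6149 0.1881]
top green r 8.5 [ 0.6315 -0.3575]
top blue r 9.4 [0.6404 0.3019]
top red r 10.8 [ 0.667  -0.2119]
row [-22.17  -3.58  -5.89] roll 27.0 n>= 6 t 32.3 q6 -0.2
```

```bash
python3 -m pendant '[[-3,0,-3,5],[-6,0,-6,10],[-10,-1,-6.5,15],[-14,-2,-6.5,20],[-18,-3,-6.5,27],[-22,-3.6,-6.5,27],[-22.1,-3.6,-6.5,27],[-22.1,-3.6,-6.5,27],[-22.1,-3.6,-6.5,27],[-22.1,-3.6,-6.5,27]]' 1
python3 - <<'E'
from h import *
pm=pose()[:2];im=shot('wrist','w18.png');print(pm[0])
cs,_=cv2.findContours(mask(im,'red'),cv2.RETR_EXTERNAL,cv2.CHAIN_APPROX_NONE)
for k in cs:
    if cv2.contourArea(k)<150: continue
    b=cv2.boxPoints(cv2.minAreaRect(k));print(cv2.contourArea(k),b.mean(0).round(),np.array([wat(*q,.237,pm)[:2] for q in b]).round(4).tolist())
b=cv2.cvtColor(im,cv2.COLOR_RGB2BGR);cv2.imwrite('pics/w18b.png',cv2.resize(b,(800,600),interpolation=cv2.INTER_CUBIC))
go(.632,-.273,.225,60)
E
```

```text
time_s: 33.1
eef_pos: [0.6324, -0.2709, 0.3056]
eef_rot: [-0.001, 0.866, 0.5, -0.0]
wrist_force: [0.1, 0.4, -0.4]
opening: 1.001
grasp_force: 0.0
[ 0.6323516  -0.2709074   0.30558697]
371.5 [502. 323.] [[0.8165, -0.5367], [0.8485, -0.5658], [0.8515, -0.663], [0.8145, -0.6225]]
687.5 [254. 192.] [[0.6381, -0.2474], [0.6485, -0.2534], [0.6292, -0.2874], [0.6183, -0.2811]]
334.5 [272. 128.] [[0.6641, -0.2218], [0.6813, -0.2315], [0.6763, -0.2406], [0.6589, -0.2308]]
426.0 [235. 126.] [[0.6329, -0.2142], [0.6413, -0.203], [0.6605, -0.2173], [0.6522, -0.2285]]
265.5 [272.  90.] [[0.6777, -0.198], [0.6943, -0.2072], [0.6902, -0.2144], [0.6736, -0.2051]]
285.0 [236.  91.] [[0.6481, -0.1925], [0.6548, -0.1826], [0.6733, -0.1956], [0.6667, -0.2055]]
1782.5 [112.  32.] [[0.5763, -0.0692], [0.6127, -0.0642], [0.6248, -0.1194], [0.591, -0.1255]]
row [-0.23  0.08  8.1 ] roll 0.1 n>= 2 t 33.1 q6 -0.05
```

View pics/w18b.png

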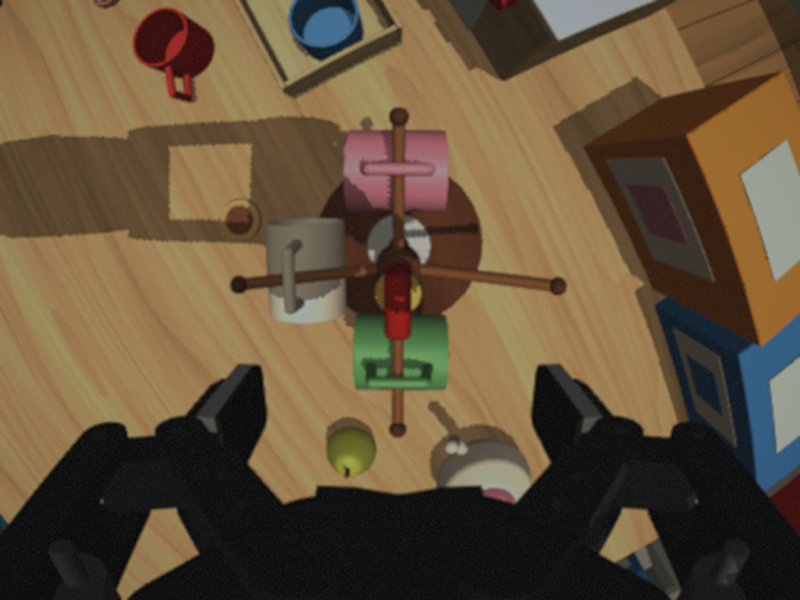

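Run:
```python
from h import *
f=800/512;C=np.array([wat(x/f,y/f,.182) for x,y in((399,116),(397,430),(238,285),(558,286))])[:,:2]
print(C.round(4),C.mean(0)); d=C[3]-C[2];print(np.degrees(np.arctan2(d[1],d[0])));d=C[0]-C[1];print(np.degrees(np.arctan2(d[1],d[0])))
go(*C.mean(0),.226,60)
```

```text
[[ 0.6829 -0.1838]
 [ 0.5805 -0.3591]
 [ 0.544  -0.2206]
 [ 0.7195 -0.3223]] [ 0.63170661 -0.27145438]
-30.09059343940786
59.7078361928094
row [-0.12 -0.02  8.  ] roll 0.1 n>= 2 t 33.1 q6 -0.05
```

```bash
python3 -m pendant '[[-0.1,0,4,0],[-0.1,0,7,0],[-0.1,0,8,0],[-0.1,0,8,0],[-0.1,0,8,0],[-0.1,0,8,0]]';  python3 -m pendant '[[0,0,0,0],[0,0,0,0],[0,0,0,0],[0,0,0,0],[0,0,0,0],[0,0,0,0],[0,0,0,0],[0,0,0,0]]' 0; python3 -m pendant '[[0,0,0,7],[0,0,0,14],[0,0,0,21],[0,0,0,28],[0,0,0,35],[0,0,0,42],[0,0,0,49],[0,0,0,56],[0,0,0,63],[0,0,0,70],[0,0,0,75],[0,0,0,75]]'; python3 -m pendant '[[0,0,0,7],[0,0,0,14],[0,0,0,21],[0,0,0,28],[0,0,0,35],[0,0,0,42],[0,0,0,49],[0,0,0,56],[0,0,0,63],[0,0,0,70],[0,0,0,75],[0,0,0,75]]'; python3 -m pendant '[[0,0,0,0],[0,0,0,0],[0,0,0,0]]'
python3 - <<'E'
from h import *
go(.6317,-.2715,.226,-90)
E
```

```text
time_s: 33.65
eef_pos: [0.6331, -0.2734, 0.2295]
eef_rot: [0.002, 0.866, 0.5, 0.001]
wrist_force: [-0.5, -0.3, 0.5]
opening: 1.001
grasp_force: 0.0
time_s: 34.32
eef_pos: [0.6317, -0.2733, 0.2268]
eef_rot: [-0.0, 0.866, 0.5, -0.0]
wrist_force: [-0.4, 0.2, -0.1]
opening: -0.0
grasp_force: 0.0
time_s: 35.32
eef_pos: [0.6317, -0.2733, 0.2268]
eef_rot: [-0.0, 0.991, -0.132, -0.0]
wrist_force: [0.2, -0.2, 0.8]
opening: 0.003
grasp_force: 0.0
time_s: 36.32
eef_pos: [0.6317, -0.2733, 0.2268]
eef_rot: [-0.0, -0.707, 0.707, 0.0]
wrist_force: [-0.1, -0.8, -0.4]
opening: 0.002
grasp_force: 0.0
time_s: 36.57
eef_pos: [0.6318, -0.2733, 0.2269]
eef_rot: [-0.0, 0.708, -0.706, 0.0]
wrist_force: [-1.3, -0.2, 0.1]
opening: 0.001
grasp_force: 0.0
row [-0.18  0.01  0.09] roll 0.1 n>= 1 t 36.6 q6 2.56
```

Run:
```python
from h import *
f=800/512
I=(np.zeros(3),np.eye(3))
for u,v in((262,367),(537,367),(262,420),(203,425)):
  for z in(-.03,-.02,-.01,0,.01,.022): print(u,v,z,wat(u/f,v/f,z,I)[:2].round(4))
pm=pose()[:2];im=shot('wrist','w19.png')
cs,_=cv2.findContours(mask(im,'red'),cv2.RETR_EXTERNAL,cv2.CHAIN_APPROX_NONE)
for k in cs:
    if cv2.contourArea(k)<100: continue
    r=cv2.minAreaRect(k);print(cv2.contourArea(k),np.round(r[0]),np.round(r[1]),round(r[2]))
b=cv2.cvtColor(im,cv2.COLOR_RGB2BGR)
c=cv2.cvtColor(shot('scene'),cv2.COLOR_RGB2BGR)
cv2.imwrite('pics/w19b.png',np.hstack([cv2.resize(b,(480,360)),cv2.resize(c[180:285,130:223],(320,360))]))
```

```text
262 367 -0.03 [ 0.0126 -0.0396]
262 367 -0.02 [ 0.0082 -0.0428]
262 367 -0.01 [ 0.0039 -0.0461]
262 367 0 [-0.0005 -0.0494]
262 367 0.01 [-0.0049 -0.0527]
262 367 0.022 [-0.0102 -0.0567]
537 367 -0.03 [0.0126 0.0407]
537 367 -0.02 [0.0082 0.0441]
537 367 -0.01 [0.0038 0.0474]
537 367 0 [-0.0006  0.0508]
537 367 0.01 [-0.005   0.0541]
537 367 0.022 [-0.0103  0.0581]
262 420 -0.03 [-0.0053 -0.0417]
262 420 -0.02 [-0.0112 -0.0451]
262 420 -0.01 [-0.0171 -0.0486]
262 420 0 [-0.0229 -0.0521]
262 420 0.01 [-0.0288 -0.0555]
262 420 0.022 [-0.0359 -0.0597]
203 425 -0.03 [-0.0086 -0.0624]
203 425 -0.02 [-0.0148 -0.0675]
203 425 -0.01 [-0.0209 -0.0727]
203 425 0 [-0.0271 -0.0779]
203 425 0.01 [-0.0332 -0.0831]
203 425 0.022 [-0.0406 -0.0893]
1811.5 [ 33. 347.] [76. 33.] 45
734.5 [212. 227.] [36. 27.] 32
665.5 [266. 215.] [32. 30.] 23
```

```bash
python3 -m pendant '[[0,0,-4,0],[0,0,-4,0],[0,0,-4,-7],[0,0,-4,-14],[0,0,-4,-21],[0,0,-4,-28],[0,0,-4,-35],[0,0,-4,-42],[0,0,-4,-49],[0,0,-4,-56],[0,0,-4,-63],[0,0,-4,-70]]' 1; python3 -m pendant '[[0,0,0,-7],[0,0,0,-14],[0,0,0,-21],[0,0,0,-28],[0,0,0,-35],[0,0,0,-42],[0,0,0,-49],[0,0,0,-56],[0,0,0,-63],[0,0,0,-70],[0,0,0,-77],[0,0,0,-80]]'; python3 -m pendant '[[0,0,0,0],[0,0,0,0],[0,0,0,0]]'
python3 - <<'E'
from h import *
pm=pose()[:2];im=shot('wrist','w20.png');print(pm[0])
cs,_=cv2.findContours(mask(im,'red'),cv2.RETR_EXTERNAL,cv2.CHAIN_APPROX_NONE)
for k in cs:
    a=cv2.contourArea(k);b=cv2.boxPoints(cv2.minAreaRect(k))
    if a>400 and abs(b.mean(0)[0]-255)<60: print(a,np.array([wat(*q,.237,pm)[:2] for q in b]).round(4).tolist())
go(.6317,-.2715,.198,60)
E
```

```text
time_s: 37.67
eef_pos: [0.6321, -0.2735, 0.2674]
eef_rot: [0.0, 0.985, -0.17, 0.001]
wrist_force: [-0.5, -0.7, -0.2]
opening: 0.999
grasp_force: 0.0
time_s: 38.67
eef_pos: [0.6321, -0.2735, 0.2674]
eef_rot: [0.001, 0.864, 0.503, 0.0]
wrist_force: [-0.1, 0.1, -0.4]
opening: 0.998
grasp_force: 0.0
time_s: 38.92
eef_pos: [0.6319, -0.2734, 0.2672]
eef_rot: [0.0, 0.866, 0.499, 0.0]
wrist_force: [0.4, 0.5, 0.1]
opening: 0.996
grasp_force: 0.0
[ 0.63188218 -0.273383    0.26715095]
989.0 [[0.6389, -0.2467], [0.6491, -0.2527], [0.6298, -0.2865], [0.6189, -0.2802]]
446.5 [[0.6635, -0.2216], [0.6804, -0.2312], [0.6756, -0.2398], [0.6586, -0.2301]]
1037.0 [[0.6537, -0.1857], [0.6717, -0.1967], [0.6539, -0.2273], [0.6354, -0.2164]]
row [ 0.15 -0.11  6.91] roll -0.1 n>= 2 t 39.0 q6 -0.06
```

Finial undisturbed; go lower.

```bash
python3 -m pendant '[[0.15,-0.1,3,0],[0.15,-0.1,6,0],[0.15,-0.1,6.9,0],[0.15,-0.1,6.9,0],[0.15,-0.1,6.9,0]]';  python3 -m pendant '[[0,0,0,0],[0,0,0,0],[0,0,0,0],[0,0,0,0],[0,0,0,0],[0,0,0,0],[0,0,0,0],[0,0,0,0]]' 0
```

```text
time_s: 39.38
eef_pos: [0.6317, -0.2715, 0.1981]
eef_rot: [-0.0, 0.866, 0.5, -0.0]
wrist_force: [0.6, -0.5, 0.8]
opening: 0.997
grasp_force: 0.0
time_s: 40.05
eef_pos: [0.6312, -0.2712, 0.1985]
eef_rot: [-0.0, 0.866, 0.5, -0.0]
wrist_force: [-5.9, 3.0, 6.3]
opening: 0.15
grasp_force: 62.5
```

Gripped. Turn +150° of roll.

```bash
python3 -m pendant '[[0,0,0,5],[0,0,0,10],[0,0,0,15],[0,0,0,21],[0,0,0,28],[0,0,0,35],[0,0,0,42],[0,0,0,49],[0,0,0,56],[0,0,0,63],[0,0,0,70],[0,0,0,75]]'; python3 -m pendant '[[0,0,0,7],[0,0,0,14],[0,0,0,21],[0,0,0,28],[0,0,0,35],[0,0,0,42],[0,0,0,49],[0,0,0,56],[0,0,0,63],[0,0,0,68],[0,0,0,72],[0,0,0,75]]'; python3 -m pendant '[[0,0,0,0],[0,0,0,0],[0,0,0,0]]'
python3 - <<'E'
from h import *
go(.6317,-.2715,.198,-90)
E
```

```text
time_s: 41.05
eef_pos: [0.6306, -0.2699, 0.1986]
eef_rot: [-0.001, 0.991, -0.133, -0.001]
wrist_force: [-8.2, 7.6, 8.9]
opening: 0.151
grasp_force: 62.9
time_s: 42.05
eef_pos: [0.6318, -0.2691, 0.1985]
eef_rot: [0.001, -0.706, 0.708, 0.001]
wrist_force: [-3.9, 8.1, 6.1]
opening: 0.151
grasp_force: 62.7
time_s: 42.3
eef_pos: [0.6318, -0.2691, 0.1985]
eef_rot: [-0.001, 0.707, -0.707, -0.001]
wrist_force: [-3.9, 8.8, 7.0]
opening: 0.148
grasp_force: 62.7
row [0.24 0.01 0.05] roll 0.0 n>= 1 t 42.3 q6 2.56
```

```bash
python3 -m pendant '[[0,0,0,0],[0,0,0,0],[0,0,0,0],[0,0,0,0],[0,0,0,0],[0,0,-3,0],[0,0,-7,0],[0,0,-10.5,0],[0,0,-10.5,0],[0,0,-10.5,0],[0,0,-10.5,0]]' 1;python3 - <<'E'
from h import *
pm=pose()[:2];im=shot('wrist','w21.png');print(pm[0])
cs,_=cv2.findContours(mask(im,'red'),cv2.RETR_EXTERNAL,cv2.CHAIN_APPROX_NONE)
for k in cs:
    a=cv2.contourArea(k);b=cv2.boxPoints(cv2.minAreaRect(k))
    if a>400 and abs(b.mean(0)[0]-255)<60: print(a,np.array([wat(*q,.237,pm)[:2] for q in b]).round(4).tolist())
tfind()
go(.5428,.0195,.28,163)
E
```

```text
time_s: 43.22
eef_pos: [0.6315, -0.2715, 0.3025]
eef_rot: [-0.0, -0.707, 0.707, 0.0]
wrist_force: [0.5, 0.5, -0.9]
opening: 1.001
grasp_force: 0.0
[ 0.6314881  -0.27154456  0.30249991]
706.0 [[0.6374, -0.256], [0.6371, -0.2947], [0.6253, -0.2947], [0.625, -0.256]]
457.5 [[0.6573, -0.3319], [0.634, -0.3316], [0.6341, -0.3199], [0.6575, -0.3202]]
top green r 9.4 [0.6155 0.1867]
top blue r 9.3 [0.6409 0.3018]
top blue r 8.4 [ 0.6711 -0.0566]
top yellow r 7.8 [0.6713 0.0304]
top red r 12.3 [0.5347 0.006 ]
row [-29.05   8.82   2.14] roll 107.0 n>= 16 t 43.3 q6 2.56
```

```bash
python3 -m pendant '[[-3,1,0,-7],[-6,2,0,-14],[-9,3,0,-21],[-12,4,0,-28],[-15,5,0,-35],[-18,6,0,-42],[-21,7,0,-49],[-24,8,0,-56],[-27,8.8,0,-63],[-29,8.8,0,-70],[-29,8.8,0,-77],[-29,8.8,0,-84]]'; for i in 1 2; do python3 -m pendant '[[0,0,0,-7],[0,0,0,-14],[0,0,0,-21],[0,0,0,-28],[0,0,0,-35],[0,0,0,-42],[0,0,0,-49],[0,0,0,-56],[0,0,0,-63],[0,0,0,-70],[0,0,0,-77],[0,0,0,-84]]'|head -2; done; python3 -m pendant '[[0,0,0,0],[0,0,0,0],[0,0,0,0],[0,0,0,0]]'
python3 - <<'E'
from h import *
pm=pose()[:2];im=shot('wrist','w22.png');print(pm[0])
cs,_=cv2.findContours(mask(im,'red'),cv2.RETR_EXTERNAL,cv2.CHAIN_APPROX_NONE)
for k in cs:
    a=cv2.contourArea(k)
    if a<300: continue
    m=cv2.moments(k);cc=np.array([m['m10']/a,m['m01']/a]);pts=k[:,0,:]
    h=pts[np.argmax(np.hypot(*(pts-cc).T))];print(a,cc.round(),'far',h,'cen',wat(*cc,.06,pm)[:2].round(4),'handle',wat(*map(float,h),.04,pm)[:2].round(4))
go(.5428,.0195,.28,163)
E
```

```text
time_s: 44.32
eef_pos: [0.5427, 0.0202, 0.3012]
eef_rot: [-0.0, 0.999, -0.048, -0.001]
wrist_force: [0.6, -0.1, 0.7]
opening: 0.997
grasp_force: 0.0
time_s: 45.32
eef_pos: [0.5429, 0.0186, 0.301]
time_s: 46.32
eef_pos: [0.5429, 0.0186, 0.301]
time_s: 46.65
eef_pos: [0.5436, 0.0186, 0.3024]
eef_rot: [-0.0, 0.158, 0.987, 0.0]
wrist_force: [0.0, -0.4, 0.9]
opening: 1.003
grasp_force: 0.0
[0.54355395 0.01858316 0.30237253]
1704.5 [254. 162.] far [215 160] cen [0.5434 0.0163] handle [ 0.5259 -0.0362]
row [0.11 0.06 2.25] roll -1.1 n>= 1 t 46.7 q6 -1.44
```

Run:
```python
from h import *
im=cv2.cvtColor(cv2.imread('pics/w22.png'),cv2.COLOR_BGR2RGB);m=mask(im,'red')
m=cv2.morphologyEx(m,cv2.MORPH_CLOSE,np.ones((9,9)))
b=cv2.morphologyEx(m,cv2.MORPH_OPEN,cv2.getStructuringElement(cv2.MORPH_ELLIPSE,(21,21)))
for n,k in(('body',b),('rest',cv2.morphologyEx(m&(1-b),cv2.MORPH_OPEN,np.ones((3,3))))):
  for c in cv2.findContours(k,cv2.RETR_EXTERNAL,cv2.CHAIN_APPROX_NONE)[0]:
    a=cv2.contourArea(c)
    if a<30: continue
    x,y,w,h=cv2.boundingRect(c);print(n,a,(x,y,w,h),cv2.minEnclosingCircle(c),np.round(cv2.minAreaRect(c)[0],1))
    for z in(.07,.037): print(z,wat(x+w/2,y+h/2,z)[:2].round(4))
```

```text
body 1550.0 (234, 139, 45, 47) ((256.86273193359375, 162.2213592529297), 23.249290466308594) [257. 163.]
0.07 [0.5432 0.0198]
0.037 [0.5485 0.0182]
rest 61.0 (43, 269, 18, 14) ((51.5, 276.0), 10.404426574707031) [ 51.  275.3]
0.07 [ 0.6165 -0.3955]
0.037 [ 0.6281 -0.4328]
rest 76.5 (0, 269, 7, 17) ((3.0, 277.0), 8.544103622436523) [  3. 277.]
0.07 [ 0.5936 -0.5518]
0.037 [ 0.6032 -0.6025]
rest 37.0 (97, 209, 14, 4) ((103.5, 210.5), 6.670932292938232) [103.5 210.5]
0.07 [ 0.5383 -0.2185]
0.037 [ 0.5432 -0.2406]
rest 133.5 (215, 156, 19, 9) ((224.19444274902344, 160.0), 9.67159652709961) [224. 160.]
0.07 [ 0.5275 -0.0192]
0.037 [ 0.5314 -0.0241]
```

```bash
python3 -m pendant '[[0,2.95,4,0],[0,2.95,8,0],[0,2.95,12,0],[0,2.95,16,0],[0,2.95,19,0],[0,2.95,19,0],[0,2.95,19,0],[0,2.95,19,0],[0,2.95,19,0]]' 0.4
python3 - <<'E'
from h import *
pm=pose()[:2];im=shot('wrist','w23.png');print(pm[0]);m=mask(im,'red')
m=cv2.morphologyEx(m,cv2.MORPH_CLOSE,np.ones((9,9)))
b=cv2.morphologyEx(m,cv2.MORPH_OPEN,cv2.getStructuringElement(cv2.MORPH_ELLIPSE,(25,25)))
for c in cv2.findContours(b,cv2.RETR_EXTERNAL,cv2.CHAIN_APPROX_NONE)[0]:
    if cv2.contourArea(c)<200: continue
    x,y,w,h=cv2.boundingRect(c);print(x,y,w,h);P=wat(x+w/2,y+h/2,.07,pm);print(P, pm[1].T@(P-pm[0]))
    for xx in(x,x+w): print((pm[1].T@(wat(xx,y+h/2,.07,pm)-pm[0])).round(4))
E
```

```text
time_s: 47.45
eef_pos: [0.5552, 0.0463, 0.1161]
eef_rot: [0.003, 0.157, 0.988, 0.0]
wrist_force: [0.2, 0.1, 0.6]
opening: 0.4
grasp_force: 0.0
[0.55524597 0.04627198 0.11608568]
170 152 88 87
[0.5378713  0.02117701 0.07      ] [ 0.00899316 -0.02928565  0.04601087]
[ 0.0089 -0.0611  0.046 ]
[0.009  0.0012 0.046 ]
```

```bash
python3 -m pendant '[[0,0,0,0],[0,0,0,0],[0,0,0,0],[0,0,0,0]]'
python3 - <<'E'
from h import *
pm=pose()[:2];im=shot('wrist','w23.png');print(pm[0]);m=mask(im,'red')
m=cv2.morphologyEx(m,cv2.MORPH_CLOSE,np.ones((9,9)))
b=cv2.morphologyEx(m,cv2.MORPH_OPEN,cv2.getStructuringElement(cv2.MORPH_ELLIPSE,(25,25)))
for c in cv2.findContours(b,cv2.RETR_EXTERNAL,cv2.CHAIN_APPROX_NONE)[0]:
    if cv2.contourArea(c)<200: continue
    x,y,w,h=cv2.boundingRect(c);print(x,y,w,h)
    for v in (y,y+h/2,y+h): print([(pm[1].T@(wat(u,v,.07,pm)-pm[0])).round(4).tolist()[:2] for u in(x,x+w/2,x+w)])
g=(m&(1-b));ys,xs=np.where(g[:, :x+10]);print('handle px',xs.min(),np.median(ys),len(ys)) 
yy,xx=np.where(b);print('col of leftmost/rightmost body row',np.median(yy[xx==xx.min()+1]),np.median(yy[xx==xx.max()-1]))
E
```

```text
time_s: 47.83
eef_pos: [0.5531, 0.0466, 0.1134]
eef_rot: [0.0, 0.157, 0.988, 0.0]
wrist_force: [0.1, -0.3, 0.6]
opening: 0.402
grasp_force: 0.0
[0.55310338 0.04656132 0.11340067]
170 156 88 88
[[0.0375, -0.0584], [0.037, -0.028], [0.0368, 0.0011]]
[[0.0064, -0.0606], [0.0065, -0.029], [0.0066, 0.0012]]
[[-0.0278, -0.0638], [-0.0268, -0.0306], [-0.0266, 0.0013]]
handle px 11 200.0 556
col of leftmost/rightmost body row 197.0 201.0
```

```bash
python3 -m pendant '[[0.4,0,3,0],[0.4,0,5.5,0],[0.4,0,7.5,0],[0.4,0,7.5,0],[0.4,0,7.5,0],[0.4,0,7.5,0]]'; python3 -m pendant '[[0,0,0,0],[0,0,0,0],[0,0,0,0],[0,0,0,0],[0,0,0,0]]' 0;python3 -m pendant '[[0,0,-5,0],[0,0,-10,0],[0,0,-15,0],[0,0,-19,0],[0,0,-19,0],[0,0,-19,0],[0,0,-19,0]]'
python3 - <<'E'
from h import *
go(.50,-.2015,.23,180)
E
```

```text
time_s: 48.38
eef_pos: [0.55, 0.0477, 0.039]
eef_rot: [0.001, 0.157, 0.988, 0.0]
wrist_force: [-0.3, 0.1, -0.2]
opening: 0.399
grasp_force: 0.0
time_s: 48.8
eef_pos: [0.5501, 0.0477, 0.0393]
eef_rot: [0.001, 0.157, 0.988, -0.0]
wrist_force: [-1.8, 0.2, 7.2]
opening: 0.033
grasp_force: 56.9
time_s: 49.38
eef_pos: [0.55, 0.0478, 0.2298]
eef_rot: [0.002, 0.157, 0.988, 0.0]
wrist_force: [-0.8, 1.4, -1.8]
opening: 0.042
grasp_force: 56.6
row [ -2.95 -25.25  -0.03] roll -18.0 n>= 7 t 49.4 q6 -1.38
```

```bash
python3 -m pendant '[[1,-3,0,0],[2,-7,0,0],[2,-10,0,-4],[1,-14,0,-8],[0,-18,0,-12],[-1,-22,0,-18],[-1.1,-25.8,0,-18],[-1.1,-25.8,0,-18],[-1.1,-25.8,0,-18],[-1.1,-25.8,0,-18]]'
python3 - <<'E'
from h import *
go(.481,-.2015,.213,180)
E
```

```text
time_s: 50.22
eef_pos: [0.4788, -0.2, 0.2259]
eef_rot: [-0.001, 0.001, 1.0, 0.001]
wrist_force: [-0.8, -0.4, -1.7]
opening: 0.033
grasp_force: 56.8
row [-0.23 -0.15  1.29] roll -0.1 n>= 1 t 50.2 q6 -2.19
```

```bash
python3 -m pendant '[[-0.2,-0.15,1.4,0],[-0.2,-0.15,1.4,0],[-0.2,-0.15,1.4,0],[-0.2,-0.15,1.4,0]]'
python3 - <<'E'
from h import *
p,M,_=pose();im=shot('wrist','w24.png');print(p.tolist(),M.round(4).tolist());s=shot('scene','s24.png')
b=cv2.cvtColor(im,cv2.COLOR_RGB2BGR);c=cv2.cvtColor(s,cv2.COLOR_RGB2BGR)
u,v=proj('scene',[.53,-.27,.18]).astype(int);print(u,v)
cv2.imwrite('pics/w24b.png',np.hstack([cv2.resize(b,(480,360),interpolation=cv2.INTER_AREA),cv2.resize(c[v-45:v+45,u-40:u+40],(320,360),interpolation=cv2.INTER_CUBIC)]))
E
```

```text
time_s: 50.55
eef_pos: [0.4818, -0.2011, 0.2138]
eef_rot: [-0.0, -0.001, 1.0, 0.0]
wrist_force: [-0.2, 0.2, -1.5]
opening: 0.035
grasp_force: 56.9
[0.48184181927807457, -0.2011005330098058, 0.21378406728702337] [[-1.0, -0.0014, -0.0006], [-0.0014, 1.0, 0.0006], [0.0006, 0.0006, -1.0]]
178 203
```

View pics/w24b.png

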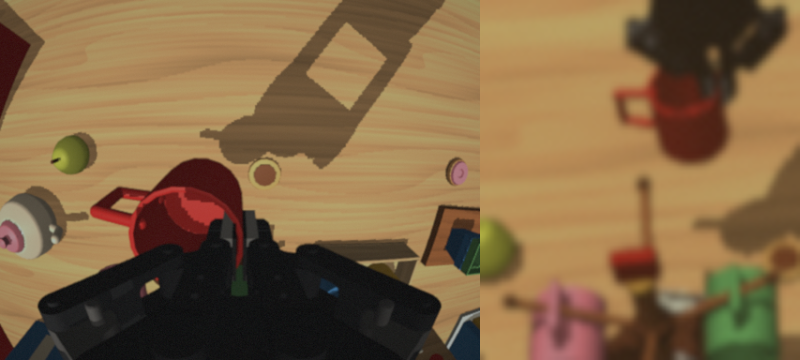

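Run:
```python
from h import *
f=480/512;p,M,_=pose();u0=p[2]-.0393
print('pred tip',proj('scene',[.530,-.271,.182]),'obs 178.75 204.25'); print('root',proj('scene',[.621,-.271,.13]))
e=p+[0,-.0695,-.0023];print('pred eye',e,proj('scene',e),'obs 177 184.5')
for d in(-.005,.005): print(proj('scene',e+[0,d,0]),proj('scene',e+[d,0,0]),proj('scene',e+[0,0,d]))
c=wat(187/f,225/f,u0+.07);print('rim c',c-p)
for z in(.037,.052,.06):
  h=wat(95/f,211/f,u0+z);print('hend',z,h-p,np.degrees(np.arctan2(*(h-c)[1::-1])))
```

```text
pred tip [177.71762235 202.78067858] obs 178.75 204.25
root [180.1207792 234.9357913]
pred eye [ 0.48207805 -0.27125833  0.21206746] [176.2603225  185.61554284] obs 177 184.5
[174.71997972 185.75126593] [176.27121995 184.41470404] [176.50519769 186.53963008]
[177.79968723 185.47990593] [176.2493726  186.82215987] [176.01385574 184.6854495 ]
rim c [-0.01031014 -0.02565256  0.0307    ]
hend 0.037 [-0.0025488  -0.09471313 -0.0023    ] -83.58774995300514
hend 0.052 [-0.00869986 -0.08551465  0.0127    ] -88.45912579366329
hend 0.06 [-0.01198042 -0.08060879  0.0207    ] -91.74085455401627
```

```bash
python3 -m pendant '[[-1,0,0.56,0],[-2,0,1.12,0],[-3,0,1.68,0],[-3.5,0,1.96,0],[-4,0,2.24,0],[-4,0,2.24,0],[-4,0,2.24,0]]'
python3 - <<'E'
from h import *
p,M,_=pose();im=shot('scene','s25.png');e=p+[-.006,-.0695,-.0023];print('eye pred',e,proj('scene',e))
m=mask(im,'red')
c=cv2.findContours(m,cv2.RETR_CCOMP,cv2.CHAIN_APPROX_NONE)
u,v=proj('scene',e)
for k,h in zip(c[0],c[1][0]):
    q=k[:,0,:];
    if abs(q.mean(0)-[u,v]).max()<25: print(h[3]>=0,cv2.contourArea(k),q.min(0),q.max(0))
E
```

```text
time_s: 51.23
eef_pos: [0.5217, -0.2023, 0.1915]
eef_rot: [-0.0, -0.0, 1.0, 0.0]
wrist_force: [-0.4, 0.1, -0.7]
opening: 0.036
grasp_force: 56.8
eye pred [ 0.51565525 -0.27178927  0.18922111] [177.14717472 197.96623114]
False 27.0 [172 221] [180 225]
False 134.5 [181 194] [197 210]
```

```bash
python3 -m pendant '[[-0.5,0,0.28,0],[-1,0,0.56,0],[-1.5,0,0.84,0],[-2,0,1.12,0],[-2,0,1.12,0]]'; python3 -m pendant '[[-0.5,0,0.28,0],[-1,0,0.56,0],[-1.5,0,0.84,0],[-1.5,0,0.84,0],[-1.5,0,0.84,0]]'
```

```text
time_s: 51.7
eef_pos: [0.5423, -0.2023, 0.1794]
eef_rot: [-0.0, 0.0, 1.0, 0.0]
wrist_force: [-0.5, -0.6, -1.4]
opening: 0.036
grasp_force: 56.8
time_s: 52.12
eef_pos: [0.5568, -0.2023, 0.1715]
eef_rot: [-0.0, 0.0, 1.0, 0.0]
wrist_force: [-0.3, -0.4, -1.5]
opening: 0.036
grasp_force: 56.8
```

```bash
python3 -m pendant '[[0,0,0.3,0],[0,0,0.6,0],[0,0,0.6,0]]'|sed -n '2p;4p';python3 -m pendant '[[0,0,0.2,0],[0,0,0.4,0],[0,0,0.4,0]]'|sed -n '2p;4p';python3 -m pendant '[[0,0,0.2,0],[0,0,0.2,0]]'|sed -n '2p;4p'
```

```text
eef_pos: [0.5562, -0.2022, 0.1651]
wrist_force: [-0.4, 0.5, -1.1]
eef_pos: [0.5569, -0.2027, 0.1621]
wrist_force: [0.8, 0.3, 0.9]
eef_pos: [0.5573, -0.2029, 0.1606]
wrist_force: [0.7, 0.2, 4.1]
```

```bash
python3 -m pendant '[[0,0,0,0],[0,0,0,0],[0,0,-1,0],[0,0,-3,0],[0,0,-6,0],[0,0,-10,0],[0,0,-13,0],[0,0,-13,0]]' 0.4; python3 -m pendant '[[3,0,0,0],[7,0,0,0],[11,0,0,0],[15,0,0,0],[17,0,0,0],[17,0,0,0],[17,0,0,0]]'
python3 - <<'E'
from h import *
im=shot('scene','s26.png');m=mask(im,'red')
for n,P in(('hung',[.56,-.271,.11]),('finial',[.631,-.271,.22])): print(n,proj('scene',P))
for c in cv2.findContours(m,cv2.RETR_EXTERNAL,cv2.CHAIN_APPROX_NONE)[0]:
    x,y,w,h=cv2.boundingRect(c)
    if 130<x<240 and 150<y<260 and cv2.contourArea(c)>15: print(x,y,w,h,cv2.contourArea(c))
t=shot('top','t26.png')
for c in cv2.findContours(mask(t,'red'),cv2.RETR_EXTERNAL,cv2.CHAIN_APPROX_NONE)[0]:
    x,y,w,h=cv2.boundingRect(c);p=at('top',x+w/2,y+h/2,.12)
    if cv2.contourArea(c)>15 and .4<p[0]<.75 and -.45<p[1]<.1: print('top',p[:2].round(3),at('top',x,y,.12)[:2].round(3),at('top',x+w,y+h,.12)[:2].round(3))
E
```

```text
time_s: 53.45
eef_pos: [0.5596, -0.204, 0.2987]
eef_rot: [0.005, 0.0, 1.0, -0.003]
wrist_force: [-0.2, 0.1, 0.9]
opening: 0.403
grasp_force: 0.0
time_s: 54.03
eef_pos: [0.3863, -0.2026, 0.2906]
eef_rot: [0.001, 0.001, 1.0, -0.001]
wrist_force: [-0.1, -0.3, -0.4]
opening: 0.398
grasp_force: 0.0
hung [181.04704393 222.24031096]
finial [175.57204422 222.8416766 ]
151 230 18 27 352.0
172 216 24 18 214.5
top [ 0.603 -0.296] [ 0.67  -0.218] [ 0.537 -0.372]
```

Run:
```python
from h import *
for n,f in(('scene','s26.png'),('top','t26.png')):
    im=cv2.cvtColor(cv2.imread('pics/'+f),cv2.COLOR_BGR2HSV)
    for q in([.56,-.271,.03],[.56,-.271,.12],[.53,-.271,.182],[.631,-.271,.22]): print(n,q,proj(n,q).round())
    u,v=proj(n,[.57,-.271,.13]).astype(int)
    for y in range(v-22,v+24):
        r=''
        for x in range(u-30,u+30):
            h,s,w=im[y,x]; r+='R' if (h<6 or h>174) and s>165 else 'p' if (h<5 or h>160) and s>70 else 'g' if 45<h<80 and s>65 else 'w' if s<50 else '.'
        print(r)
```

```text
scene [0.56, -0.271, 0.03] [184. 234.]
scene [0.56, -0.271, 0.12] [181. 221.]
scene [0.53, -0.271, 0.182] [178. 203.]
scene [0.631, -0.271, 0.22] [176. 223.]
............................................................
............................................................
............................................................
............................................................
............................................................
............................................................
............................................................
............................................................
............................................................
............................................................
............................................................
............................................................
............................................................
............................................................
............................................................
...........................
[... 4119 characters left out ...]
..ww.ww.w.w.ww...............
...................w.wwwwwwwwwwww...www......w..............
................R.wwwwwwwwwwwwww...w.wwww..w.ww.............
.................w.wwwwwwwwwwww...www.......w.ww............
................wwwwwwwwwwwwwww..ww.w..w.ww....ww...........
................wwwwwwwwwwwwww..wwwwwww.w......w.w..........
...............wwwwwwwwwwwwwww.www.ww..ww......w..w.........
..............w.wwwwwwwwwwwwwwwwwww.www.ww.........w........
.............wwwwwwwwwwwwww.wwwwwwwww.ww.w........w.w.......
............wwwwwwwwwwwwww..wwwwwwwwwwww...w..ww.....w......
............w.wwwwwwwwwww..wwwwwwwwwwwww.www..w......ww.....
...........wwwwwwwwwwwww..wwwwwwwwwwwwwww.www.w.w.w....w....
```

```bash
python3 -m pendant '[[0,4,0,0],[0,8,0,0],[0,12,0,0],[0,16,0,0],[0,20,0,0],[0,24,0,0],[0,24,0,0],[0,24,0,0],[0,24,0,0],[0,24,0,0],[0,24,0,0],[0,24,0,0]]' 1|head -2
python3 - <<'E'
from h import *
for n,f in(('scene','s27.png'),('top','t27.png')):
    shot(n,f);im=cv2.cvtColor(cv2.imread('pics/'+f),cv2.COLOR_BGR2HSV)
    u,v=proj(n,[.57,-.271,.13]).astype(int)
    for y in range(v-20,v+20):
        r=''
        for x in range(u-26,u+26):
            h,s,w=im[y,x]; r+='R' if (h<6 or h>174) and s>165 else 'p' if (h<5 or h>160) and s>70 else 'g' if 45<h<80 and s>65 else 'w' if s<50 else '+' if w<75 else '.'
        print(r)
tfind(cv2.cvtColor(cv2.imread('pics/t27.png'),cv2.COLOR_BGR2RGB))
E
```

```text
time_s: 55.13
eef_pos: [0.387, 0.0363, 0.2898]
....................................................
....................................................
....................................................
....................................................
....................................................
....................................................
....................................................
....................................................
....................................................
....................................................
....................................................
....................................................
....................................................
....................................................
....................................................
................................RRRR................
...............................RRRRRRRRR............
.........................RRR..RRRRRRRRRRR...........
........................RRRRRRRRRRRRRRRRRR..........
.......................RRRRRRRRRRRRRRRRRRR....
[... 2751 characters left out ...]
...........
........++......++++++++++.++++.....................
.....+.+++++++......++++++++........................
........++++R+Rp++..+...+...........................
...........+++RRRRR+++..w...........................
...............++pR++++.w...........................
.......................ww...........................
....................................................
....................................................
top green r 10.4 [ 0.6306 -0.2088]
top green r 10.7 [0.6235 0.1851]
top green r 8.1 [ 0.6705 -0.2136]
top blue r 9.5 [0.6412 0.3024]
top blue r 8.4 [ 0.6729 -0.0571]
top yellow r 7.8 [0.6713 0.0304]
top red r 11.3 [ 0.5784 -0.2552]
top red r 21.8 [ 0.6253 -0.3323]
```

Run:
```python
from h import *
a=cv2.imread('pics/t27.png').astype(int);b=cv2.cvtColor(shot('top','t28.png'),cv2.COLOR_RGB2BGR).astype(int)
print('diff',np.abs(a-b)[130:215,290:400].max(-1).mean(),np.abs(a-b)[130:215,290:400].max())
go(.6204,.1877,.2,174)
```

```text
diff 2.512620320855615 19
row [-23.31  15.15   8.98] roll 5.9 n>= 8 t 55.3 q6 -1.78
```

```bash
python3 -m pendant '[[-3,2,1,0],[-6,4,2,0],[-9,6,4,0],[-12,8,6,0],[-15,10,8,0],[-18,12,9,6],[-21,14,9,6],[-23.3,15.1,9,6],[-23.3,15.1,9,6],[-23.3,15.1,9,6],[-23.3,15.1,9,6],[-23.3,15.1,9,6]]' 0|head -2; python3 -m pendant '[[0,0,3,0],[0,0,6,0],[0,0,9,0],[0,0,11,0],[0,0,13,0],[0,0,14,0],[0,0,14,0]]'|sed -n '2p;4p'
for i in 1 2; do python3 -m pendant '[[0,0,0.3,0],[0,0,0.5,0],[0,0,0.5,0]]'|sed -n '2p;4p';done
```

```text
time_s: 56.28
eef_pos: [0.6192, 0.1878, 0.2]
eef_pos: [0.6175, 0.1878, 0.0577]
wrist_force: [-0.5, -1.0, 0.6]
eef_pos: [0.6207, 0.1885, 0.0562]
wrist_force: [-0.2, 0.1, 0.5]
eef_pos: [0.6198, 0.1886, 0.0498]
wrist_force: [0.7, 0.2, -0.4]
```

```bash
for i in 1 2 3; do python3 -m pendant '[[0,0,0.2,0],[0,0,0.4,0],[0,0,0.4,0]]'|sed -n '2p;4p';done
```

```text
eef_pos: [0.6195, 0.1885, 0.0453]
wrist_force: [-0.8, 0.3, 0.2]
eef_pos: [0.6215, 0.1888, 0.044]
wrist_force: [-3.0, -0.1, 10.4]
eef_pos: [0.6239, 0.189, 0.0441]
wrist_force: [-6.6, -0.8, 28.7]
```

```bash
python3 -m pendant '[[0,0,-3,0],[0,0,-7,0],[0,0,-11,0],[0,0,-14,0],[0,0,-14,0],[0,0,-14,0],[0,0,-14,0]]'|head -2
python3 - <<'E'
from h import *
go(.6312,.2965,.074,174)
E
```

```text
time_s: 58.7
eef_pos: [0.6194, 0.1885, 0.1772]
row [-0.05 10.87 10.32] roll -0.0 n>= 4 t 58.7 q6 -1.35
```

```bash
python3 -m pendant '[[0,4,0,0],[0,8,0,0],[0,10.8,0,0],[0,10.8,0,0],[0,10.8,0,0],[0,10.8,4,0],[0,10.8,7,0],[0,10.8,9.5,0],[0,10.8,10.3,0],[0,10.8,10.3,0],[0,10.8,10.3,0]]'|sed -n '2p;4p'
for i in 1 2 3; do python3 -m pendant '[[0,0,0.2,0],[0,0,0.4,0],[0,0,0.4,0]]'|sed -n '2p;4p';done
```

```text
eef_pos: [0.6313, 0.2951, 0.0748]
wrist_force: [-0.1, -0.2, 1.0]
eef_pos: [0.6321, 0.2961, 0.0724]
wrist_force: [0.5, 0.9, -0.2]
eef_pos: [0.631, 0.296, 0.0667]
wrist_force: [-0.2, 0.7, -0.0]
eef_pos: [0.632, 0.2962, 0.0639]
wrist_force: [-0.7, -0.4, 3.6]
```

```bash
python3 -m pendant '[[0,0,-3,0],[0,0,-7,0],[0,0,-11,0],[0,0,-15,0],[4,0,-18,0],[8,0,-18,0],[12,0,-18,0],[16,0,-18,0],[16,0,-18,0],[16,0,-18,0]]'
python3 - <<'E'
from h import *
tfind()
t=cv2.imread('pics/t28.png').astype(int);b=cv2.cvtColor(shot('top'),cv2.COLOR_RGB2BGR).astype(int)
print(np.abs(t-b)[130:215,290:400].max())
print(workorder.hand_in())
E
```

```text
time_s: 61.2
eef_pos: [0.4699, 0.3133, 0.243]
eef_rot: [-0.0, 0.051, 0.999, 0.0]
wrist_force: [1.2, 0.5, 0.2]
opening: -0.002
grasp_force: 0.0
top green r 10.4 [ 0.6323 -0.21  ]
top green r 10.6 [0.6198 0.1886]
top green r 8.1 [ 0.6705 -0.2136]
top blue r 9.5 [0.6412 0.3024]
top blue r 8.3 [ 0.6693 -0.0554]
top yellow r 7.6 [0.6695 0.0304]
top red r 11.6 [ 0.5769 -0.2556]
top red r 21.8 [ 0.6253 -0.3323]
19
the job is handed in; nothing more can be done
None
```

The job is handed in at 61 s: the two round beakers and the square one are nested in their stacks, both pots are in the crate, the tree's empty hook faces the front, and the mug hangs still on it, though tilted and close to the green display mug (a light touch there is not ruled out).

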